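Stow the snack boards behind the rack's sliding door

ROBOT

A 6-joint arm with a two-finger parallel gripper is mounted at the origin on the work surface. World frame = base frame: x ahead of the robot, y to its left, z up, the work surface at z = 0. Lengths are in mm, angles in degrees, forces in N, time in s.
With the tool pointing down it reaches from about 350 to 850 mm from the base axis. Payload 8.1 kg.
Tool frame: the origin (TCP) lies on the mounting face of the last link; the fingertips stand 173 mm ahead of it and the grasp point (between the pads) lies 155 mm ahead of it; z points along the fingers, y is the direction in which the jaws open and shut (so a half turn about z gives the same grasp; the last joint's range is limited). The gripper opens to 85 mm and grips with 20 to 120 N. Pads are 22 mm wide; open, the fingers measure 114 mm over their backs; the gripper's body (76 mm by 85 mm) begins 54 mm behind the grasp point. The pads swing forward as they close: fully open they stand 13 mm farther back than shut.
Start: joints at [-72.33, 7.471, 85.268, -0, 87.261, -4.893], TCP at [230.241, -554.072, 404.692] pointing down, gripper open.
Joint ranges: [-169.43, 169.43], [-51.17, 129.36], [1.28, 143.12], [-76.62, 256.62], [0, 156.53], [-152.29, 152.29]. Speed limits (degrees/s): [136.94, 136.94, 159.86, 180, 180, 180].

INTERFACE

Orientations are given as [roll, pitch, yaw] about the fixed x, y, z axes, in that order (R = Rz(yaw) Ry(pitch) Rx(roll)).
In Python, from bench import * gives the robot as it stands.
- The arm moves only by the tool arm_command, never from a script. Its argument "plan" is a list of rows, each an object of numbers: "jaw": the closure, from 0 (fully open) to 1 (shut); "dx", "dy", "dz": the shift along the tool's x, y, z in mm; "wx", "wy", "wz": the turn, a rotation vector about the tool's x, y, z in rad. A call has 1 to 12 rows; each row is the pose to reach, as a shift and turn from the pose commanded when the call began, along the tool's axes at that moment; what a row does not reach only later rows make up. A row lasts 1/10 s, in which the tool goes at most 50 mm and 8.59 degrees, less where a joint would pass 70% of its speed; a pose out of reach is approached as far as the arm can. A call with a gripper value outside its range is refused whole. The fingers move at their own pace and stop on an object; "squeeze" is the grip in N (left out, the last holds). Time passes only in rows, so rows that repeat a pose let the fingers close. It gives the time, the measured TCP pose, the force and the opening at its end, in the units of the state.
- sense(): the state, without advancing time (a new reading comes with each control period).
- snapshot(name): name is "scene" or "top"; returns a dict with "pixels" (420x560x3 uint8, red, green, blue), "fx", "fy", "cx", "cy" (pixels), "extrinsics" (4x4, takes a point from camera to world coordinates). Camera axes: x right, y up, looking along -z (the intrinsics and any distortion apply to the point x, -y, -z); pixel columns grow to the right and rows downward; lengths in mm; the calibration is good to about 2 mm. A picture is of the moment at which its call begins. There is no depth.
- hand_in(): hands the job in, once; it reports no verdict.
Trained networks look in the newest picture that a camera, given by its name, has taken for a name from the list of things; names that differ only in an ending like _2 or _b are one class to them, and where a whole thing is asked for, a point or a joint stands for the part that bears it (a point fixed in the world has none). Each returns a list of dicts, best first, with "score" (0 to 1); they miss things now and then, are a little off and sometimes report something else, mostly with a low value. They report only what shows in the picture. A call takes as long as a camera call. They do not tell look-alikes from the thing itself.
- recognise(camera, target): "box" ([left, top, width, height] in pixels, round what is visible of it).
- pinpoint(camera, target): "pixel" ([column, row] in pixels: a listed point, or the origin of a listed thing).
The state is a dict: "time": time; "joint_pos": joint angles; "qd": joint speeds; "joint_efforts": joint torques, N m; "tool_pos": TCP position; "tcp_rot": TCP orientation; "ft_force": force on the tool from outside, world axes, zero at the start; "wrist_torque": the same for the moment, N m; "finger_gap": finger opening in mm.
Only numpy, scipy, OpenCV 4.12 (cv2) and the standard library are available. Lean on these libraries where they do the work, as an engineer would, in place of code of your own. Each camera call takes 0.05 s, during which the arm holds its last target.

TASK

One small wooden board already lies in one of the two bays of the low rack. First slide the rack's door all the way clear of that bay, to its end stop; then slide every loose board from the table fully home, against the back stop, in free channels of that same bay; and finally slide the door all the way back over that bay to its other end stop. Leave the scoop in the other bay, and the kettle, the candy tray and the glass cups where they are.

Things in the scene. Friction and masses are not known exactly. Their poses are not given: they have to be found in the camera images.
- rack: low white plastic rack fixed on the table, 562 mm wide, 143 deep, 44 high, two bays of five level channels side by side. Origin at table height on the plane of the channel mouths, midway between the bays; x runs into the channels (away from the robot), y to the rack's left, z up. Channel centres at y = +30.5, 85.5, 140.5, 195.5, 250.5 mm (one bay) and the same negative (other bay)
- bay_plus (a point): mouth (x = 0) of the middle channel of the +y bay, on its floor, z = 25 mm. Every channel is 49 mm wide between 6 mm walls and 113 mm deep to the back stop. From 15 mm inwards, lips overhang both sides by 7 mm (underside z = 40, top z = 44 mm), so boards only slide in from the mouth. A board fully home has its centre at rack x = 58, z = 31 mm, near end 3 mm inside the mouth
- bay_minus (a point): the same point of the -y bay. In front of all mouths a sill 18 mm high, reaching to rack x = -18 mm, carries the door
- door (a joint): the rack's sliding door, m: 0 = end stop at the -y end (covers the -y bay, the +y bay clear), 0.275 = end stop at the +y end (covers the +y bay). A grey plate 275 mm long, at rack x = -11 to -5 mm and z = 20 to 41 mm. Slides with about 2 N and stays where left; at the start it stands part way, across both bays
- door_grip (a point): middle of the door's upright black grip, a block 18 mm (x) by 22 mm (y) by 45 mm high, at z = 41 to 86 mm (this point at z = 64), at the middle of the door's length; in the rack's frame x = -8 mm, y = joint value minus 137.5 mm
- board1: loose flat wooden board, 110 mm long (its x) by 46 mm (its y) by 12 mm thick (its z), 60 g, alike either way round; origin at its centre. At the start flat on the table in front of the rack; may be absent
- board2: loose flat wooden board, 110 mm long (its x) by 46 mm (its y) by 12 mm thick (its z), 60 g, alike either way round; origin at its centre. At the start flat on the table in front of the rack; may be absent
- board3: loose flat wooden board, 110 mm long (its x) by 46 mm (its y) by 12 mm thick (its z), 60 g, alike either way round; origin at its centre. At the start flat on the table in front of the rack; may be absent
- board4: loose flat wooden board, 110 mm long (its x) by 46 mm (its y) by 12 mm thick (its z), 60 g, alike either way round; origin at its centre. At the start flat on the table in front of the rack; may be absent
- resident: a board just like the loose ones, already home in the outermost channel of one bay at the start; origin at its centre. It marks the bay to be loaded
- scoop: dark wooden scoop, 93 mm long, 38 mm wide, 12 mm high, lying in the outermost channel of the other bay; origin at its underside. To be left alone
- kettle: white ceramic kettle 140 mm wide, 160 mm high, on a round stand of 150 mm diameter and 40 mm height; origin at its underside. Bystander
- candy_tray: empty white lotus-shaped candy tray, 220 mm wide, 40 mm high, fixed; origin at its underside. Bystander
- cup1: glass cup standing on the table, 68 mm wide, 85 mm high; origin at its underside. Bystander. (A second cup stands on a saucer, fixed, at the left of the robot)
Not all that is in view belongs to the job. What is shaped like the board1 but purple or turquoise is not meant.

How it is judged (in metres and radians):
On the way, in this order (a step that is already met when the one before it is completed fails the run):
1. the door stands at the end stop that leaves the resident board's bay clear (((y of resident in the frame of rack above 0 m and value of joint door below 0.006 m) or (y of resident in the frame of rack below 0 m and value of joint door above 0.269 m))), for 0.2 s.
2. every loose board is fully home in a channel of the resident board's bay (((y of resident in the frame of rack above 0 m and (x of board1 in the frame of rack between 0.051 and 0.064 m and z of board1 in the frame of rack between 0.026 and 0.036 m and angle between the x axis of board1 and the x axis of rack, either way round below 0.1 rad and y of board1 in the frame of rack between 0.01 and 0.275 m) and (x of board2 in the frame of rack between 0.051 and 0.064 m and z of board2 in the frame of rack between 0.026 and 0.036 m and angle between the x axis of board2 and the x axis of rack, either way round below 0.1 rad and y of board2 in the frame of rack between 0.01 and 0.275 m) and (x of board3 in the frame of rack between 0.051 and 0.064 m and z of board3 in the frame of rack between 0.026 and 0.036 m and angle between the x axis of board3 and the x axis of rack, either way round below 0.1 rad and y of board3 in the frame of rack between 0.01 and 0.275 m) and (x of board4 in the frame of rack between 0.051 and 0.064 m and z of board4 in the frame of rack between 0.026 and 0.036 m and angle between the x axis of board4 and the x axis of rack, either way round below 0.1 rad and y of board4 in the frame of rack between 0.01 and 0.275 m)) or (y of resident in the frame of rack below 0 m and (x of board1 in the frame of rack between 0.051 and 0.064 m and z of board1 in the frame of rack between 0.026 and 0.036 m and angle between the x axis of board1 and the x axis of rack, either way round below 0.1 rad and y of board1 in the frame of rack between -0.275 and -0.01 m) and (x of board2 in the frame of rack between 0.051 and 0.064 m and z of board2 in the frame of rack between 0.026 and 0.036 m and angle between the x axis of board2 and the x axis of rack, either way round below 0.1 rad and y of board2 in the frame of rack between -0.275 and -0.01 m) and (x of board3 in the frame of rack between 0.051 and 0.064 m and z of board3 in the frame of rack between 0.026 and 0.036 m and angle between the x axis of board3 and the x axis of rack, either way round below 0.1 rad and y of board3 in the frame of rack between -0.275 and -0.01 m) and (x of board4 in the frame of rack between 0.051 and 0.064 m and z of board4 in the frame of rack between 0.026 and 0.036 m and angle between the x axis of board4 and the x axis of rack, either way round below 0.1 rad and y of board4 in the frame of rack between -0.275 and -0.01 m)))), for 0.2 s.
At the end, for the whole second after the job is handed in: every present board, and the resident board, lies at rest inside a channel of the bay where the resident board was at the start, within 7 mm of the back stop and under the lips, and the door is within 6 mm of its end stop over that bay (((y of resident in the frame of rack above 0 m and (x of board1 in the frame of rack between 0.051 and 0.064 m and z of board1 in the frame of rack between 0.026 and 0.036 m and angle between the x axis of board1 and the x axis of rack, either way round below 0.1 rad and y of board1 in the frame of rack between 0.01 and 0.275 m) and (x of board2 in the frame of rack between 0.051 and 0.064 m and z of board2 in the frame of rack between 0.026 and 0.036 m and angle between the x axis of board2 and the x axis of rack, either way round below 0.1 rad and y of board2 in the frame of rack between 0.01 and 0.275 m) and (x of board3 in the frame of rack between 0.051 and 0.064 m and z of board3 in the frame of rack between 0.026 and 0.036 m and angle between the x axis of board3 and the x axis of rack, either way round below 0.1 rad and y of board3 in the frame of rack between 0.01 and 0.275 m) and (x of board4 in the frame of rack between 0.051 and 0.064 m and z of board4 in the frame of rack between 0.026 and 0.036 m and angle between the x axis of board4 and the x axis of rack, either way round below 0.1 rad and y of board4 in the frame of rack between 0.01 and 0.275 m) and (x of resident in the frame of rack between 0.051 and 0.064 m and z of resident in the frame of rack between 0.026 and 0.036 m and angle between the x axis of resident and the x axis of rack, either way round below 0.1 rad and y of resident in the frame of rack between 0.01 and 0.275 m) and value of joint door above 0.269 m) or (y of resident in the frame of rack below 0 m and (x of board1 in the frame of rack between 0.051 and 0.064 m and z of board1 in the frame of rack between 0.026 and 0.036 m and angle between the x axis of board1 and the x axis of rack, either way round below 0.1 rad and y of board1 in the frame of rack between -0.275 and -0.01 m) and (x of board2 in the frame of rack between 0.051 and 0.064 m and z of board2 in the frame of rack between 0.026 and 0.036 m and angle between the x axis of board2 and the x axis of rack, either way round below 0.1 rad and y of board2 in the frame of rack between -0.275 and -0.01 m) and (x of board3 in the frame of rack between 0.051 and 0.064 m and z of board3 in the frame of rack between 0.026 and 0.036 m and angle between the x axis of board3 and the x axis of rack, either way round below 0.1 rad and y of board3 in the frame of rack between -0.275 and -0.01 m) and (x of board4 in the frame of rack between 0.051 and 0.064 m and z of board4 in the frame of rack between 0.026 and 0.036 m and angle between the x axis of board4 and the x axis of rack, either way round below 0.1 rad and y of board4 in the frame of rack between -0.275 and -0.01 m) and (x of resident in the frame of rack between 0.051 and 0.064 m and z of resident in the frame of rack between 0.026 and 0.036 m and angle between the x axis of resident and the x axis of rack, either way round below 0.1 rad and y of resident in the frame of rack between -0.275 and -0.01 m) and value of joint door below 0.006 m)) and linear speed of each of board1, board2, board3, board4 below 0.02 m/s); the robot touches nothing.
It fails at once if the scoop is shifted by more than 25 mm (distance of scoop from where it was at the start of the episode above 0.025 m).
It fails at once if the kettle or the loose glass cup is shifted by more than 30 mm (distance of any of kettle, cup1 from where it was at the start of the episode above 0.03 m).
Of board1, board2, board3, board4 only 3 to 4 are there at a start; the rules pass over those that are not, and their reading is None.
At some moment in a run one of board1, board2, board3, board4 may be knocked a few centimetres aside while the robot is not near it.
Once in a run the grip may slacken for a moment while it holds something.
It also fails if it takes over 210 s, if anything falls off the work surface, if the arm or the gripper's body presses on something with over 40 N, if the wrist force passes 120 N, or if a joint passes its speed limit or range.

## Working session

There is one attempt and no reset: what is moved stays moved. The work goes in short steps, Python scripts to look and compute and a tool call to move; the robot and the scene stay as the last step left them, time stands still between calls to the robot, and variables do not carry over. Pictures are saved under pics/ and viewed, and the job is handed in when it is done.

Besides the shell and the picture viewer there is one more tool, called by a JSON object that holds its "fn" and its "kwargs". arm_command: Moves the arm, as the interface text tells. Its arguments: {"type":"object","properties":{"plan":{"type":"array"},"squeeze":{"type":"number"}},"required":["plan"]}

```bash
ls; mkdir -p pics
python3 - <<'E'
from bench import *
import cv2
for n in ("scene","top"):
    s=snapshot(n); cv2.imwrite(f"pics/{n}0.png",s["pixels"][:,:,::-1]); print(n,s["fx"],s["fy"],s["cx"],s["cy"],[k for k in s]); print(s["extrinsics"])
print(sense())
E
```

```text
pics
scene 435.309959063847 435.309959063847 272.3592348812382 216.04404293258517 ['pixels', 'fx', 'fy', 'cx', 'cy', 'extrinsics']
[[ 7.01278862e-01 -4.91530129e-01  5.16339123e-01  1.08472253e+03]
 [ 7.12696908e-01  4.66669624e-01 -5.23719944e-01 -6.66845291e+02]
 [ 1.64643474e-02  7.35267023e-01  6.77577546e-01  9.15099452e+02]
 [ 0.00000000e+00  0.00000000e+00  0.00000000e+00  1.00000000e+00]]
top 457.85352917743165 457.85352917743165 281.70839441895157 210.38656221295548 ['pixels', 'fx', 'fy', 'cx', 'cy', 'extrinsics']
[[ 1.55849667e-03  9.81967066e-01 -1.89045634e-01  1.91574281e+02]
 [-9.99959089e-01 -1.54096622e-04 -9.04411639e-03 -6.66956793e-01]
 [-8.91015573e-03  1.89051995e-01  9.81926653e-01  1.49123336e+03]
 [ 0.00000000e+00  0.00000000e+00  0.00000000e+00  1.00000000e+00]]
{'time': 0.1, 'joint_pos': array([-7.23286469e+01,  7.51035608e+00,  8.53212288e+01,  1.48501021e-03,
        8.72598965e+01, -4.89302966e+00]), 'qd': array([-0.13215471,  0.04701009,  0.01059358, -0.039654  ,  0.15135573,
       -0.00091161]), 'joint_efforts': array([ 1.62932389e-03, -5.70950139e+01, -5.01942158e+01, -3.18753041e-05,
        8.10801052e-03, -6.90482329e-05]), 'tool_pos': array([ 230.20003118, -553.87579488,  403.7708768 ]), 'tcp_rot': array([-1.79908978e+02, -9.28076230e-03,  2.25643032e+01]), 'ft_force': array([ 0.51949124, -0.42846664,  0.34424703]), 'wrist_torque': array([ 0.0445908 , -0.00535362,  0.0033106 ]), 'finger_gap': 85.28445782944569}
```

View pics/scene0.png

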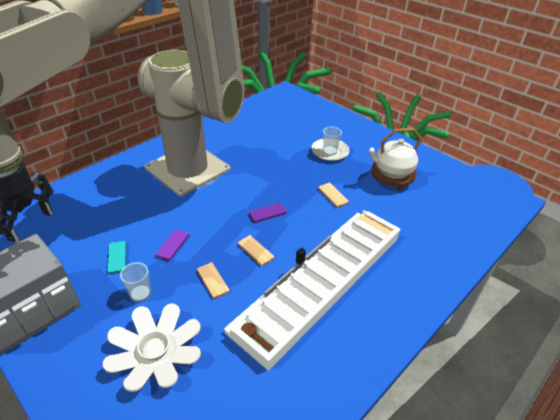

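View pics/top0.png

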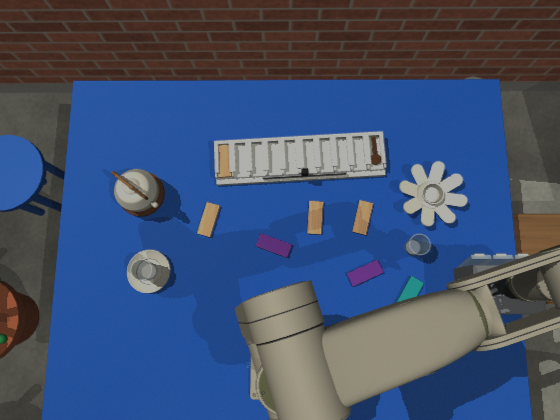

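The top view shows three orange boards at (208,219), (315,217) and (363,217). Purple look-alikes are at (274,245) and (365,273), and a turquoise one at (410,290). The resident is in the leftmost channel (224,160), which is the +y bay, and the scoop is in the right bay. The door grip is at (305,172).

```bash
cat > h.py <<'E'
from bench import *
import cv2, numpy as np
def ray(s,u,v,z):
    E=s["extrinsics"]; d=E[:3,:3]@np.array([(u-s["cx"])/s["fx"],-(v-s["cy"])/s["fy"],-1]); o=E[:3,3]
    return o+d*(z-o[2])/d[2]
def proj(s,P):
    E=s["extrinsics"]; c=E[:3,:3].T@(np.asarray(P,float)-E[:3,3]); return np.array([s["cx"]+s["fx"]*c[0]/-c[2], s["cy"]-s["fy"]*c[1]/-c[2]])
def snap(n,f=None):
    s=snapshot(n)
    if f: cv2.imwrite(f"pics/{f}.png",s["pixels"][:,:,::-1])
    return s
def boards(s,z=12,amin=100):
    hsv=cv2.cvtColor(s["pixels"],cv2.COLOR_RGB2HSV)
    m=cv2.inRange(hsv,(8,90,120),(22,255,255)); out=[]
    cs,_=cv2.findContours(m,cv2.RETR_EXTERNAL,cv2.CHAIN_APPROX_NONE)
    for c in cs:
        if cv2.contourArea(c)<amin: continue
        W=np.array([ray(s,p[0][0],p[0][1],z)[:2] for p in c],np.float32)
        r=cv2.minAreaRect(W); (w,h)=r[1]
        b=cv2.boxPoints(r); e1=b[1]-b[0]; e2=b[2]-b[1]; e=e1 if np.linalg.norm(e1)>np.linalg.norm(e2) else e2
        out.append((np.round(r[0],1),np.round(r[1],1),round(float((np.degrees(np.arctan2(e[1],e[0]))+90)%180-90),1),np.round(c.reshape(-1,2).mean(0),0)))
    return out
E
python3 - <<'E'
from h import *
s=snap("top"); t=snap("scene")
for q in (s,t):
    for b in boards(q): print(b)
    print()
for cam,q in(("top",s),("scene",t)):
    for n,z in(("rack",0),("bay_plus",25),("bay_minus",25),("door_grip",64),("board1",6),("resident",31),("scoop",25),("kettle",0),("cup1",0)):
        for r in pinpoint(cam,n)[:5]: print(cam,n,round(r["score"],2),np.round(r["pixel"],1),np.round(ray(q,*r["pixel"],z),1))
im=s["pixels"][:,:,::-1]
cv2.imwrite("pics/rackzoom.png",cv2.resize(im[120:250,190:400],None,fx=3.8,fy=3.8,interpolation=cv2.INTER_CUBIC))
E
```

```text
(array([116.3, 864.3]), array([42.9, 31.6]), 6.4, array([ 12., 322.]))
(array([ 365.8, -817.2]), array([ 32.4, 111.2]), -90.0, array([537., 244.]))
(array([ 398.5, -824.7]), array([123.4,  23.8]), 87.9, array([542., 234.]))
(array([447.2, 254.6]), array([ 42. , 106.6]), -15.7, array([208., 219.]))
(array([ 454.1, -250.5]), array([ 43.2, 106.4]), -14.5, array([362., 217.]))
(array([453.7, -95.4]), array([ 42.6, 107.7]), -4.9, array([315., 217.]))
(array([647.7, 206.1]), array([ 40.3, 108.5]), -0.0, array([224., 161.]))

(array([ 463.7, -257.4]), array([ 42.9, 109.6]), -14.5, array([213., 281.]))
(array([ 465.2, -103.1]), array([ 44.2, 105.8]), -4.3, array([256., 251.]))
(array([457.8, 244.8]), array([ 39.6, 106.9]), -15.3, array([332., 196.]))
(array([909.1, 764.2]), array([75.9, 48.3]), 0.3, array([539., 189.]))
(array([920.8, 833.4]), array([59.2, 88.2]), -0.0, array([548., 182.]))
(array([863.1, 914.6]), array([142.3,  71. ]), 0.3, array([541., 165.]))
(array([ 879.4, 1005.2]), array([45.8, 79.1]), -81.5, array([554., 157.]))
(array([620.1, 763.4]), array([131.7,  48. ]), 0.3, arra
[... 5294 characters left out ...]
0. ]
top cup1 0.83 [411.3 245.5] [ 362.  -409.7    0. ]
scene bay_minus 0.89 [265.2 293.2] [ 599.3 -194.    25. ]
scene door_grip 0.67 [299.9 256.4] [597.4 -66.2  64. ]
scene board1 0.86 [172.  244.5] [ 279.8 -256.9    6. ]
scene board1 0.79 [334.  195.1] [458.6 252.5   6. ]
scene board1 0.79 [264.4 211.9] [361.3  31.2   6. ]
scene board1 0.74 [255.2 249.2] [457.5 -97.2   6. ]
scene board1 0.68 [115.3 258.3] [ 215.7 -400.4    6. ]
scene resident 0.8 [372.7 230. ] [655.  186.4  31. ]
scene resident 0.46 [394.5 171.2] [536.7 475.7  31. ]
scene scoop 0.52 [255.8 338.6] [ 677.9 -299.6   25. ]
scene kettle 0.89 [395.  169.3] [512.3 526.5   0. ]
scene cup1 0.62 [141.7 290.9] [ 358.1 -407.2    0. ]
```

View pics/rackzoom.png

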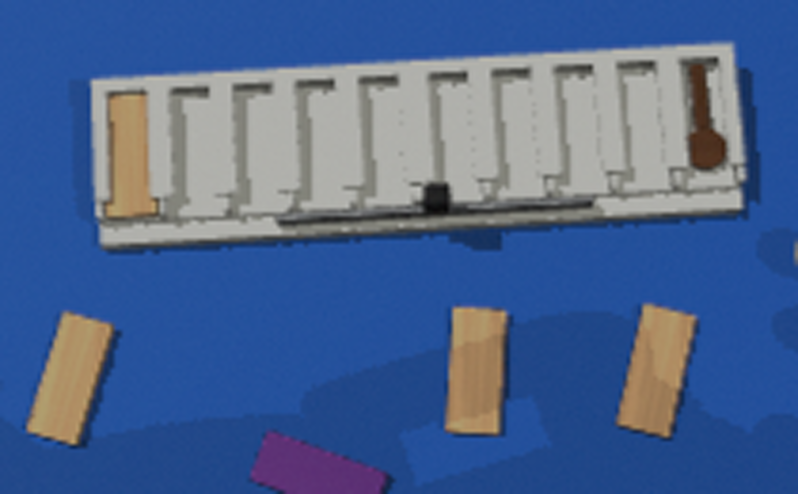

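Run:
```python
from h import *
im=cv2.imread("pics/scene0.png")
cv2.imwrite("pics/z1.png",cv2.resize(im[170:370,190:410],None,fx=3.6,fy=3,interpolation=cv2.INTER_CUBIC))
s=snap("top"); t=snap("scene")
z=lambda u,v:(190+u/3.8,120+v/3.8)
for uv,h in(((91,81),44),((733,44),44),((101,247),0),((742,211),0)): print(uv,np.round(ray(s,*z(*uv),h),1))
```

```text
(91, 81) [703.8 238.   44. ]
(733, 44) [ 736.8 -323.1   44. ]
(101, 247) [565.5 231.9   0. ]
(742, 211) [ 597.9 -334.6    0. ]
```

View pics/z1.png

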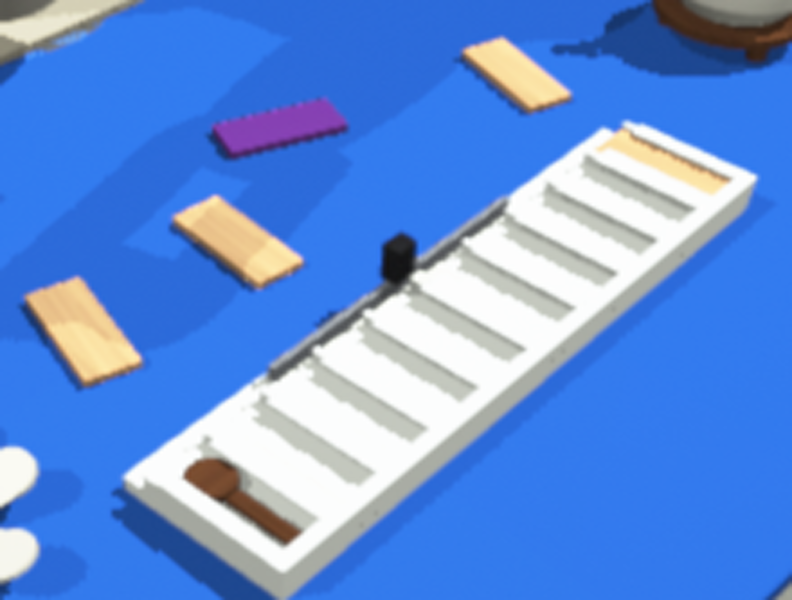

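Run:
```python
from h import *
from scipy.optimize import least_squares
s=snap("top"); t=snap("scene")
za=lambda u,v:np.array((190+u/3.8,120+v/3.8)); zb=lambda u,v:np.array((190+u/3.6,170+v/3))
T=[((125,281,44),za(91,81)),((125,-281,44),za(733,44)),((-18,281,0),za(101,247)),((-18,-281,0),za(742,211))]
S=[((125,-281,44),zb(283,572)),((125,281,44),zb(755,178)),((125,-281,0),zb(283,598))]
def w(p,P):
    c,n=np.cos(p[2]),np.sin(p[2]); return (p[0]+c*P[0]-n*P[1],p[1]+n*P[0]+c*P[1],P[2])
def res(p,sets): return np.concatenate([proj(q,w(p,P))-uv for q,L in sets for P,uv in L])
for nm,sets in(("top",[(s,T)]),("scene",[(t,S)]),("both",[(s,T),(t,S)])):
    r=least_squares(res,[590,-50,0.05],args=(sets,)); print(nm,np.round(r.x[:2],1),np.degrees(r.x[2]).round(2),np.round(r.fun,1))
```

```text
top [597.5 -50.1] 3.34 [ 0.1 -0.6  0.  -0.5  0.7  0.7 -0.9  0.6]
scene [603.7 -50.3] 3.28 [-0.1 -0.4  0.5 -1.  -0.3  0.9]
both [600.9 -50.4] 3.47 [ 0.1 -1.4 -0.  -1.7  0.8 -0.1 -0.8 -0.6 -0.5 -1.1 -0.5 -1.7 -0.7  0.2]
```

```bash
cat >> h.py <<'E'
from scipy.spatial.transform import Rotation as Ro
RK=np.array([600.5,-50.4,np.radians(3.4)])
def rw(x,y,z=0):
    c,n=np.cos(RK[2]),np.sin(RK[2]); return np.array([RK[0]+c*x-n*y,RK[1]+n*x+c*y,z])
def wr(P):
    c,n=np.cos(RK[2]),np.sin(RK[2]); d=np.asarray(P)[:2]-RK[:2]; return np.array([c*d[0]+n*d[1],-n*d[0]+c*d[1]])
def mv(p,yaw,pitch=0):
    """shift from current measured pose to TCP target p; yaw deg; pitch: lean of tool"""
    st=sense(); R0=Ro.from_euler('xyz',st["tcp_rot"],degrees=True)
    R1=Ro.from_euler('xyz',[180,pitch,yaw],degrees=True)
    print("t",round(st["time"],1),"pos",np.round(st["tool_pos"],1),np.round(st["tcp_rot"],1),"d",np.round(R0.inv().apply(np.asarray(p)-st["tool_pos"]),1),"w",np.round((R0.inv()*R1).as_rotvec(),3))
E
python3 - <<'E'
from h import *
s=snap("top"); t=snap("scene")
g=ray(s,304.7,171.8,86); print(g,wr(g))
g2=ray(t,190+400/3.6,170+243/3,86);print(g2,wr(g2))
g=rw(-8,wr((g+g2)/2)[1]); print(g)
mv([g[0],g[1],300],3.4); mv([g[0],g[1],224],3.4)
E
```

```text
[586.8973566  -60.54805402  86.        ] [-14.18054469  -9.32346824]
[599.4030023 -65.6834728  86.       ] [ -2.00147414 -15.19151231]
[593.24102867 -63.11036597   0.        ]
t 1.4 pos [ 230.2 -554.1  404.7] [-180.     0.    22.6] d [ 523.6 -314.1  104.7] w [-0.     0.     0.334]
t 1.4 pos [ 230.2 -554.1  404.7] [-180.     0.    22.6] d [ 523.6 -314.1  180.7] w [-0.     0.     0.334]
```

{"fn": "arm_command", "kwargs": {"plan": [{"jaw": 0, "dx": 45, "dy": -26, "dz": 8, "wz": 0.05}, {"jaw": 0, "dx": 90, "dy": -53, "dz": 16, "wz": 0.1}, {"jaw": 0, "dx": 135, "dy": -80, "dz": 24, "wz": 0.15}, {"jaw": 0, "dx": 180, "dy": -107, "dz": 32, "wz": 0.2}, {"jaw": 0, "dx": 224, "dy": -134, "dz": 40, "wz": 0.25}, {"jaw": 0, "dx": 267, "dy": -160, "dz": 48, "wz": 0.3}, {"jaw": 0, "dx": 310, "dy": -186, "dz": 56, "wz": 0.334}, {"jaw": 0, "dx": 353, "dy": -212, "dz": 64, "wz": 0.334}, {"jaw": 0, "dx": 396, "dy": -238, "dz": 72, "wz": 0.334}, {"jaw": 0, "dx": 439, "dy": -264, "dz": 80, "wz": 0.334}, {"jaw": 0, "dx": 482, "dy": -290, "dz": 88, "wz": 0.334}, {"jaw": 0, "dx": 523.6, "dy": -314, "dz": 95, "wz": 0.334}]}}

```text
invalid input
```

Run:
```python
from h import *
t=snap("scene","a1"); s=snap("top","a2")
mv([593.2,-63,224],3.4)
cv2.imwrite("pics/a3.png",np.hstack([cv2.resize(q["pixels"][b:b+130,a:a+130,::-1],None,fx=3,fy=3) for q,a,b in((t,235,190),(s,240,110))]))
for b in boards(s)[:]: print(b)
```

```text
t 1.5 pos [ 230.2 -554.1  404.7] [-180.    -0.    22.6] d [ 523.6 -314.2  180.7] w [-0.     0.     0.334]
(array([116.3, 864.3]), array([42.9, 31.6]), 6.4, array([ 12., 322.]))
(array([ 364.1, -812.4]), array([ 29.2, 100.8]), -90.0, array([536., 244.]))
(array([ 396.7, -825. ]), array([ 22.9, 123.7]), -90.0, array([542., 234.]))
(array([447.2, 254.6]), array([ 42. , 106.6]), -15.7, array([208., 219.]))
(array([ 454.1, -250.6]), array([ 43.2, 106.4]), -14.5, array([362., 217.]))
(array([453.8, -95.4]), array([ 42.6, 107.6]), -4.6, array([315., 217.]))
(array([647.7, 206.1]), array([ 40.3, 108.5]), -0.0, array([224., 161.]))
```

View pics/a3.png

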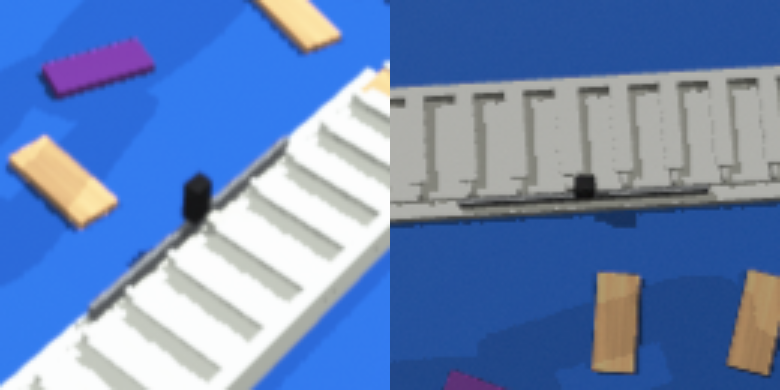

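View pics/a2.png

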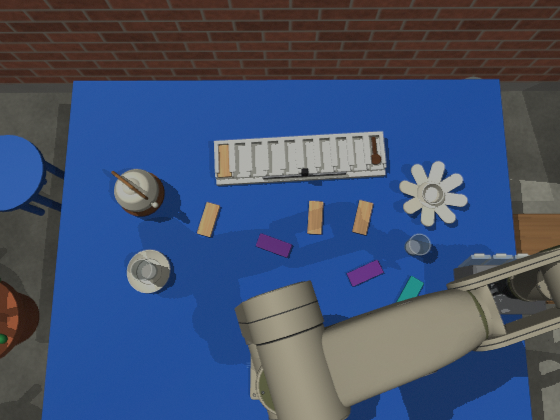

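The move was refused, so I'll send rows with all the keys filled in.

{"fn": "arm_command", "kwargs": {"plan": [{"jaw": 0, "dx": 523.6, "dy": -314, "dz": 95, "wx": 0, "wy": 0, "wz": 0.334}, {"jaw": 0, "dx": 523.6, "dy": -314, "dz": 95, "wx": 0, "wy": 0, "wz": 0.334}, {"jaw": 0, "dx": 523.6, "dy": -314, "dz": 95, "wx": 0, "wy": 0, "wz": 0.334}, {"jaw": 0, "dx": 523.6, "dy": -314, "dz": 95, "wx": 0, "wy": 0, "wz": 0.334}, {"jaw": 0, "dx": 523.6, "dy": -314, "dz": 95, "wx": 0, "wy": 0, "wz": 0.334}, {"jaw": 0, "dx": 523.6, "dy": -314, "dz": 95, "wx": 0, "wy": 0, "wz": 0.334}, {"jaw": 0, "dx": 523.6, "dy": -314, "dz": 95, "wx": 0, "wy": 0, "wz": 0.334}, {"jaw": 0, "dx": 523.6, "dy": -314, "dz": 95, "wx": 0, "wy": 0, "wz": 0.334}, {"jaw": 0, "dx": 523.6, "dy": -314, "dz": 95, "wx": 0, "wy": 0, "wz": 0.334}, {"jaw": 0, "dx": 523.6, "dy": -314, "dz": 95, "wx": 0, "wy": 0, "wz": 0.334}, {"jaw": 0, "dx": 523.6, "dy": -314, "dz": 95, "wx": 0, "wy": 0, "wz": 0.334}, {"jaw": 0, "dx": 523.6, "dy": -314, "dz": 95, "wx": 0, "wy": 0, "wz": 0.334}], "squeeze": 30}}

```text
time: 2.7
tool_pos: [582.9, -76.6, 312.6]
tcp_rot: [180.0, -0.0, 3.4]
ft_force: [0.7, -0.9, -0.2]
finger_gap: 85.5
```

```bash
cat > look.py <<'E'
from h import *
import sys
def two(name,c,w=65):
    q=[]
    for cam in("scene","top"):
        s=snap(cam); u=proj(s,c).astype(int); u=np.clip(u,w,[559-w,419-w]); q.append(cv2.resize(s["pixels"][u[1]-w:u[1]+w,u[0]-w:u[0]+w,::-1],(395,395),interpolation=cv2.INTER_CUBIC))
    cv2.imwrite(f"pics/{name}.png",np.hstack(q))
E
python3 - <<'E'
from look import *
two("b1",[593,-63,80]); mv([593.2,-63,225],3.4)
E
```

```text
t 2.8 pos [583.8 -73.5 311.1] [-179.9    0.     3.7] d [10.1 -9.7 86.1] w [-0.002  0.001  0.006]
```

View pics/b1.png

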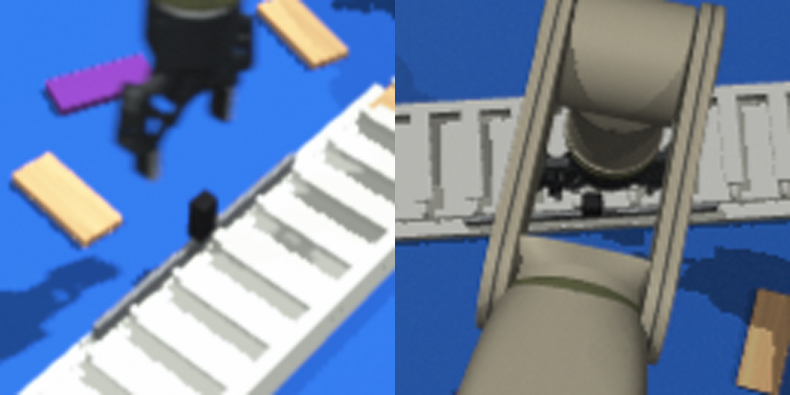

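{"fn": "arm_command", "kwargs": {"plan": [{"jaw": 0, "dx": 10, "dy": -9.7, "dz": 10, "wx": 0, "wy": 0, "wz": 0}, {"jaw": 0, "dx": 10, "dy": -9.7, "dz": 40, "wx": 0, "wy": 0, "wz": 0}, {"jaw": 0, "dx": 10, "dy": -9.7, "dz": 70, "wx": 0, "wy": 0, "wz": 0}, {"jaw": 0, "dx": 10, "dy": -9.7, "dz": 85, "wx": 0, "wy": 0, "wz": 0}, {"jaw": 0, "dx": 10, "dy": -9.7, "dz": 85, "wx": 0, "wy": 0, "wz": 0}]}}

```text
time: 3.3
tool_pos: [589.8, -68.6, 224.5]
tcp_rot: [-179.9, 0.3, 3.4]
ft_force: [-1.1, -0.1, 0.8]
finger_gap: 85.4
```

Run:
```python
from look import *
two("b2",[593,-63,80]); mv([593.2,-63,225],3.4)
```

```text
t 3.4 pos [591.6 -68.8 228.3] [180.   -0.    3.4] d [ 2.  -5.7  3.3] w [ 0. -0. -0.]
```

View pics/b2.png

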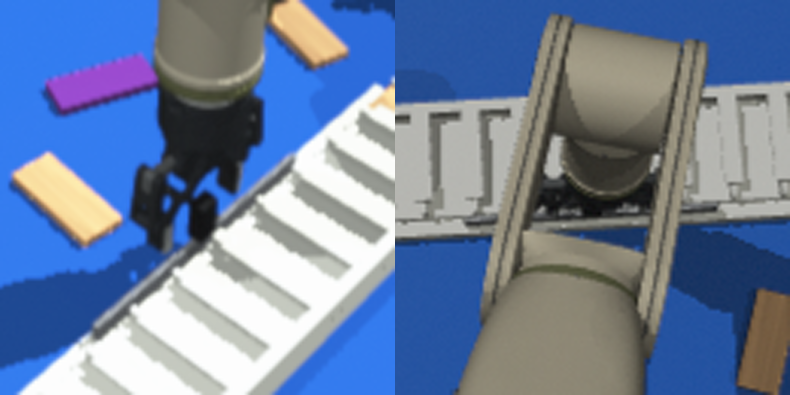

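The fingers straddle the grip, so I'll close.

{"fn": "arm_command", "kwargs": {"plan": [{"jaw": 0, "dx": 2, "dy": -5, "dz": 2, "wx": 0, "wy": 0, "wz": 0}, {"jaw": 1, "dx": 2, "dy": -5, "dz": 2, "wx": 0, "wy": 0, "wz": 0}, {"jaw": 1, "dx": 2, "dy": -5, "dz": 2, "wx": 0, "wy": 0, "wz": 0}, {"jaw": 1, "dx": 2, "dy": -5, "dz": 2, "wx": 0, "wy": 0, "wz": 0}, {"jaw": 1, "dx": 2, "dy": -5, "dz": 2, "wx": 0, "wy": 0, "wz": 0}, {"jaw": 1, "dx": 2, "dy": -5, "dz": 2, "wx": 0, "wy": 0, "wz": 0}, {"jaw": 1, "dx": 2, "dy": -5, "dz": 2, "wx": 0, "wy": 0, "wz": 0}, {"jaw": 1, "dx": 2, "dy": -5, "dz": 2, "wx": 0, "wy": 0, "wz": 0}, {"jaw": 1, "dx": 2, "dy": -5, "dz": 2, "wx": 0, "wy": 0, "wz": 0}], "squeeze": 30}}

```text
time: 4.3
tool_pos: [593.1, -63.1, 225.9]
tcp_rot: [180.0, -0.0, 3.4]
ft_force: [-1.4, 0.3, 4.3]
finger_gap: 21.7
```

Run:
```python
from look import *
two("b3",[593,-63,80]); mv([593.2,-63,225],3.4); print(wr(sense()["tool_pos"]),sense()["ft_force"],sense()["finger_gap"])
```

```text
t 4.4 pos [593.1 -63.1 226. ] [180.   -0.    3.4] d [ 0.1 -0.1  1. ] w [ 0. -0.  0.]
[ -8.09435548 -12.28080839] [-2.30936868  0.58184333  5.70651325] 21.552673338320208
```

View pics/b3.png

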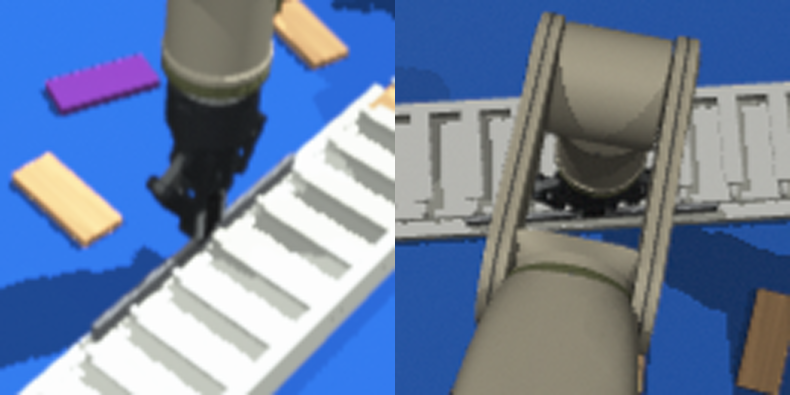

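I have the grip (gap 22). The door stands at about 125 mm and has to go to 0, which is +dy.

{"fn": "arm_command", "kwargs": {"plan": [{"jaw": 1, "dx": 0, "dy": 10, "dz": 0, "wx": 0, "wy": 0, "wz": 0}, {"jaw": 1, "dx": 0, "dy": 25, "dz": 0, "wx": 0, "wy": 0, "wz": 0}, {"jaw": 1, "dx": 0, "dy": 40, "dz": 0, "wx": 0, "wy": 0, "wz": 0}, {"jaw": 1, "dx": 0, "dy": 55, "dz": 0, "wx": 0, "wy": 0, "wz": 0}, {"jaw": 1, "dx": 0, "dy": 70, "dz": 0, "wx": 0, "wy": 0, "wz": 0}, {"jaw": 1, "dx": 0, "dy": 85, "dz": 0, "wx": 0, "wy": 0, "wz": 0}, {"jaw": 1, "dx": 0, "dy": 98, "dz": 0, "wx": 0, "wy": 0, "wz": 0}, {"jaw": 1, "dx": 0, "dy": 108, "dz": 0, "wx": 0, "wy": 0, "wz": 0}, {"jaw": 1, "dx": 0, "dy": 115, "dz": 0, "wx": 0, "wy": 0, "wz": 0}, {"jaw": 1, "dx": 0, "dy": 119, "dz": 0, "wx": 0, "wy": 0, "wz": 0}, {"jaw": 1, "dx": 0, "dy": 119, "dz": 0, "wx": 0, "wy": 0, "wz": 0}, {"jaw": 1, "dx": 0, "dy": 119, "dz": 0, "wx": 0, "wy": 0, "wz": 0}]}}

```text
time: 5.6
tool_pos: [600.1, -182.6, 226.0]
tcp_rot: [180.0, 0.0, 3.4]
ft_force: [-2.6, -1.9, 5.6]
finger_gap: 21.4
```

{"fn": "arm_command", "kwargs": {"plan": [{"jaw": 1, "dx": 0, "dy": 1.5, "dz": 0, "wx": 0, "wy": 0, "wz": 0}, {"jaw": 1, "dx": 0, "dy": 3, "dz": 0, "wx": 0, "wy": 0, "wz": 0}, {"jaw": 1, "dx": 0, "dy": 3, "dz": 0, "wx": 0, "wy": 0, "wz": 0}]}}

```text
time: 5.9
tool_pos: [600.2, -185.2, 226.0]
tcp_rot: [180.0, 0.0, 3.4]
ft_force: [-2.6, -0.1, 5.8]
finger_gap: 21.5
```

{"fn": "arm_command", "kwargs": {"plan": [{"jaw": 1, "dx": 0, "dy": 1.5, "dz": 0, "wx": 0, "wy": 0, "wz": 0}, {"jaw": 1, "dx": 0, "dy": 3, "dz": 0, "wx": 0, "wy": 0, "wz": 0}, {"jaw": 1, "dx": 0, "dy": 3, "dz": 0, "wx": 0, "wy": 0, "wz": 0}]}}

```text
time: 6.2
tool_pos: [600.4, -187.8, 226.0]
tcp_rot: [-180.0, 0.0, 3.4]
ft_force: [-3.6, 2.8, 6.9]
finger_gap: 21.9
```

{"fn": "arm_command", "kwargs": {"plan": [{"jaw": 1, "dx": 0, "dy": 1.5, "dz": 0, "wx": 0, "wy": 0, "wz": 0}, {"jaw": 1, "dx": 0, "dy": 2, "dz": 0, "wx": 0, "wy": 0, "wz": 0}, {"jaw": 1, "dx": 0, "dy": 2, "dz": 0, "wx": 0, "wy": 0, "wz": 0}]}}

```text
time: 6.5
tool_pos: [600.5, -188.3, 225.9]
tcp_rot: [-179.8, 0.1, 3.5]
ft_force: [-5.3, 10.6, 10.0]
finger_gap: 21.6
```

The door is at its end stop (10 N), and the rack fit agrees: the grip reads y of about -137.5. I'll release and lift.

{"fn": "arm_command", "kwargs": {"plan": [{"jaw": 1, "dx": 0, "dy": -1.5, "dz": 0, "wx": 0, "wy": 0, "wz": 0}, {"jaw": 0, "dx": 0, "dy": -1.5, "dz": 0, "wx": 0, "wy": 0, "wz": 0}, {"jaw": 0, "dx": 0, "dy": -1.5, "dz": 0, "wx": 0, "wy": 0, "wz": 0}, {"jaw": 0, "dx": 0, "dy": -1.5, "dz": 0, "wx": 0, "wy": 0, "wz": 0}, {"jaw": 0, "dx": 0, "dy": -1.5, "dz": 0, "wx": 0, "wy": 0, "wz": 0}, {"jaw": 0, "dx": 0, "dy": -1.5, "dz": -30, "wx": 0, "wy": 0, "wz": 0}, {"jaw": 0, "dx": 0, "dy": -1.5, "dz": -70, "wx": 0, "wy": 0, "wz": 0}, {"jaw": 0, "dx": 0, "dy": -1.5, "dz": -120, "wx": 0, "wy": 0, "wz": 0}, {"jaw": 0, "dx": 0, "dy": -1.5, "dz": -150, "wx": 0, "wy": 0, "wz": 0}, {"jaw": 0, "dx": 0, "dy": -1.5, "dz": -150, "wx": 0, "wy": 0, "wz": 0}]}}

```text
time: 7.5
tool_pos: [602.0, -189.1, 382.9]
tcp_rot: [179.7, -0.6, 3.4]
ft_force: [0.1, 0.1, 0.6]
finger_gap: 85.3
```

Run:
```python
from look import *
t=snap("scene","c1"); s=snap("top","c2"); print(wr([600.4,-188]))
for q in(s,t):
    for b in boards(q): 
        if 300<b[0][0]<700 and abs(b[0][1])<350: print(b)
mv([600,-188,225],3.4)
```

```text
[  -8.26038099 -137.35186968]
(array([ 452.2, -258.1]), array([ 27.6, 106.4]), -14.5, array([365., 219.]))
(array([447.3, 255.2]), array([ 43.1, 106.7]), -15.6, array([208., 219.]))
(array([647.7, 206.1]), array([ 40.3, 108.5]), -0.0, array([224., 161.]))
(array([633.2, 230.6]), array([101.4,  28.1]), 1.5, array([375., 223.]))
(array([458.1, 245.5]), array([ 41.1, 106.7]), -15.3, array([332., 195.]))
t 7.6 pos [ 600.8 -188.6  376.6] [ 1.799e+02 -1.000e-01  3.400e+00] d [ -1.   -0.8 151.6] w [ 0.001 -0.002  0.   ]
```

View pics/c1.png

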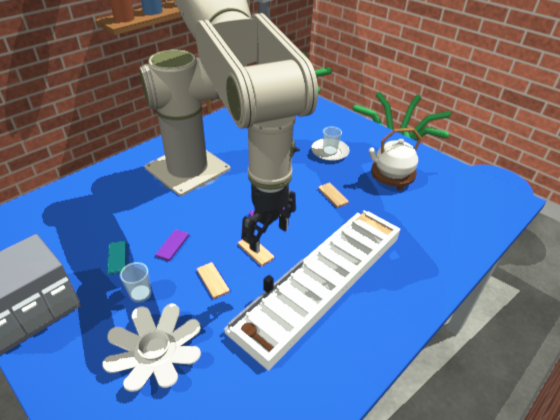

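View pics/c2.png

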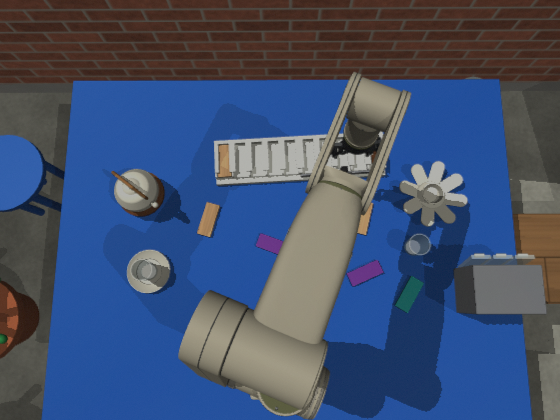

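Both views are clear of occlusion now, and there are exactly three orange boards, at top (208,219), (315,217) and (363,217). So one board is absent. The purple and turquoise pieces are decoys. I'll use channels 195.5, 140.5 and 85.5, which keep the fingers clear of the door's end. The board at top (208,219) goes first.

```bash
cat >> h.py <<'E'
def grasp_pt(c,ang,back=38):
    a=np.radians(ang); return np.array([c[0]-back*np.cos(a),c[1]-back*np.sin(a)])
E
python3 - <<'E'
from look import *
im=cv2.imread("pics/c2.png"); im2=cv2.imread("pics/c1.png")
cv2.imwrite("pics/d1.png",np.hstack([cv2.resize(im[185:255,170:250],None,fx=4.9,fy=4.9),cv2.resize(im2[160:230,292:372],None,fx=4.9,fy=4.9)]))
p=grasp_pt((452.7,250.3),-15.5); print(p); mv([*p,300],-15.5)
E
```

```text
[416.08204278 260.45505829]
t 7.6 pos [ 600.8 -188.6  376.6] [ 1.799e+02 -1.000e-01  3.400e+00] d [-157.7 -459.3   75.9] w [ 0.001 -0.002  0.33 ]
```

View pics/d1.png

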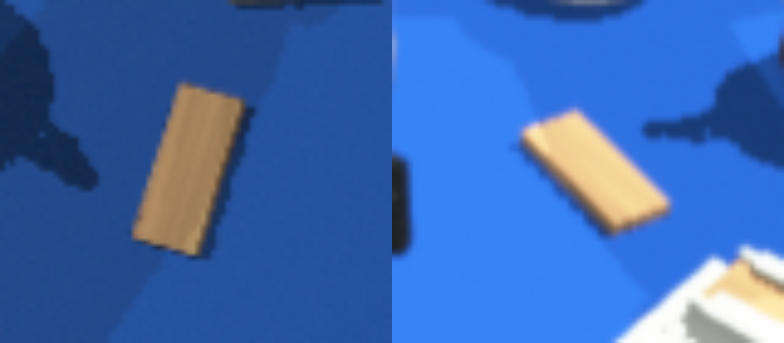

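The crops show a plain orange wooden board, which is the one meant. Moving over its near end.

{"fn": "arm_command", "kwargs": {"plan": [{"jaw": 0, "dx": -157.7, "dy": -459, "dz": 0, "wx": 0, "wy": 0, "wz": 0.33}, {"jaw": 0, "dx": -157.7, "dy": -459, "dz": 0, "wx": 0, "wy": 0, "wz": 0.33}, {"jaw": 0, "dx": -157.7, "dy": -459, "dz": 0, "wx": 0, "wy": 0, "wz": 0.33}, {"jaw": 0, "dx": -157.7, "dy": -459, "dz": 0, "wx": 0, "wy": 0, "wz": 0.33}, {"jaw": 0, "dx": -157.7, "dy": -459, "dz": 0, "wx": 0, "wy": 0, "wz": 0.33}, {"jaw": 0, "dx": -157.7, "dy": -459, "dz": 0, "wx": 0, "wy": 0, "wz": 0.33}, {"jaw": 0, "dx": -157.7, "dy": -459, "dz": 0, "wx": 0, "wy": 0, "wz": 0.33}, {"jaw": 0, "dx": -157.7, "dy": -459, "dz": 30, "wx": 0, "wy": 0, "wz": 0.33}, {"jaw": 0, "dx": -157.7, "dy": -459, "dz": 75, "wx": 0, "wy": 0, "wz": 0.33}, {"jaw": 0, "dx": -157.7, "dy": -459, "dz": 75, "wx": 0, "wy": 0, "wz": 0.33}, {"jaw": 0, "dx": -157.7, "dy": -459, "dz": 100, "wx": 0, "wy": 0, "wz": 0.33}, {"jaw": 0, "dx": -157.7, "dy": -459, "dz": 100, "wx": 0, "wy": 0, "wz": 0.33}]}}

```text
time: 8.8
tool_pos: [412.1, 260.2, 269.0]
tcp_rot: [179.6, 0.5, -15.3]
ft_force: [-1.1, -0.7, -1.1]
finger_gap: 85.5
```

Run:
```python
from look import *
two("d2",[440,252,12],50); mv([416.1,260.5,210],-15.5)
for q in(snap("top"),snap("scene")):
    for b in boards(q): 
        if 300<b[0][0]<550 and abs(b[0][1])<350: print(b)
```

```text
t 8.9 pos [415.  259.8 274.3] [179.8   0.2 -15.5] d [ 1.  -1.2 64.3] w [0.003 0.003 0.001]
(array([479.6, 236.2]), array([59.1, 33.1]), 24.4, array([213., 210.]))
(array([ 454.1, -250.6]), array([ 43.2, 106.4]), -14.5, array([362., 217.]))
(array([453.9, -95.3]), array([ 42.6, 107.6]), -4.2, array([315., 217.]))
```

View pics/d2.png

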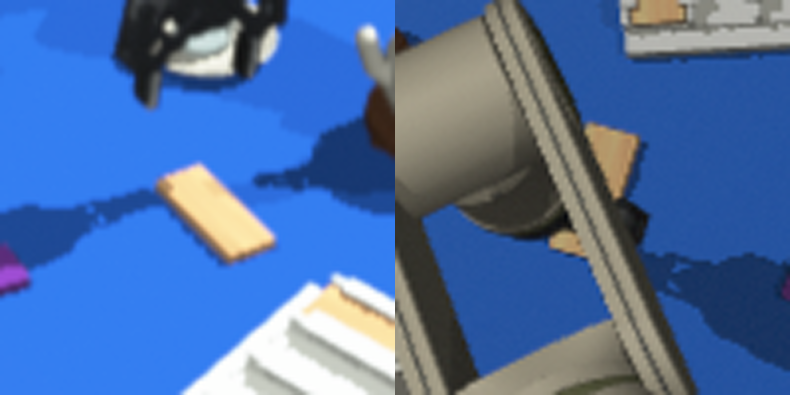

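{"fn": "arm_command", "kwargs": {"plan": [{"jaw": 0, "dx": 1, "dy": -1, "dz": 30, "wx": 0, "wy": 0, "wz": 0}, {"jaw": 0, "dx": 1, "dy": -1, "dz": 60, "wx": 0, "wy": 0, "wz": 0}, {"jaw": 0, "dx": 1, "dy": -1, "dz": 80, "wx": 0, "wy": 0, "wz": 0}, {"jaw": 0, "dx": 1, "dy": -1, "dz": 85, "wx": 0, "wy": 0, "wz": 0}, {"jaw": 0, "dx": 1, "dy": -1, "dz": 85, "wx": 0, "wy": 0, "wz": 0}]}}

```text
time: 9.5
tool_pos: [417.7, 260.5, 191.4]
tcp_rot: [-180.0, -0.0, -15.6]
ft_force: [-0.5, 0.2, 0.7]
finger_gap: 85.0
```

Run:
```python
from look import *
two("d3",[440,252,12],50); mv([416.1,260.5,172],-15.5)
```

```text
t 9.6 pos [418.2 261.2 192.6] [-1.799e+02 -1.000e-01 -1.550e+01] d [-1.9  1.2 20.6] w [-0.002 -0.002 -0.   ]
```

View pics/d3.png

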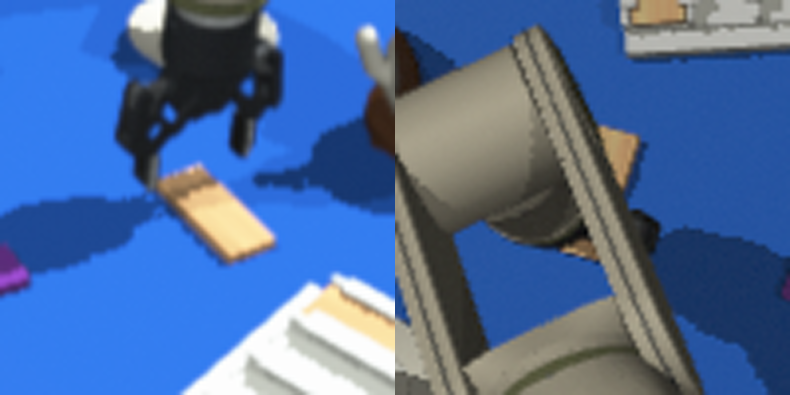

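{"fn": "arm_command", "kwargs": {"plan": [{"jaw": 0, "dx": -2, "dy": 1, "dz": 10, "wx": 0, "wy": 0, "wz": 0}, {"jaw": 0, "dx": -2, "dy": 1, "dz": 20.5, "wx": 0, "wy": 0, "wz": 0}, {"jaw": 0, "dx": -2, "dy": 1, "dz": 20.5, "wx": 0, "wy": 0, "wz": 0}, {"jaw": 1, "dx": -2, "dy": 1, "dz": 20.5, "wx": 0, "wy": 0, "wz": 0}, {"jaw": 1, "dx": -2, "dy": 1, "dz": 20.5, "wx": 0, "wy": 0, "wz": 0}, {"jaw": 1, "dx": -2, "dy": 1, "dz": 20.5, "wx": 0, "wy": 0, "wz": 0}, {"jaw": 1, "dx": -2, "dy": 1, "dz": 20.5, "wx": 0, "wy": 0, "wz": 0}, {"jaw": 1, "dx": -2, "dy": 1, "dz": 20.5, "wx": 0, "wy": 0, "wz": 0}, {"jaw": 1, "dx": -2, "dy": 1, "dz": 20.5, "wx": 0, "wy": 0, "wz": 0}], "squeeze": 50}}

```text
time: 10.5
tool_pos: [415.5, 261.0, 171.4]
tcp_rot: [-179.9, -0.1, -15.5]
ft_force: [-1.0, -0.1, 6.2]
finger_gap: 44.7
```

Run:
```python
from look import *
two("d4",[440,252,12],50); mv([416.1,260.5,260],-15.5)
```

```text
t 10.6 pos [415.5 261.  171.4] [-1.799e+02 -1.000e-01 -1.550e+01] d [  0.9   0.2 -88.6] w [-0.002 -0.002  0.   ]
```

View pics/d4.png

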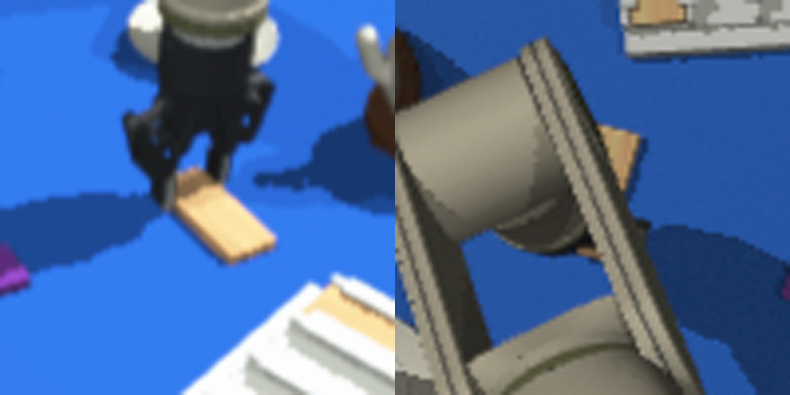

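The board is held (gap 45). Lifting it and carrying it to the front of channel y=195.5.

```bash
sed -i 's/np.radians(3.4)/np.radians(3.35)/' h.py
python3 - <<'E'
from look import *
p=rw(-118,195.5); print(p); mv([*p[:2],250],3.35)
E
```

```text
[471.27755212 137.87057381   0.        ]
t 10.6 pos [415.5 261.  171.4] [-1.799e+02 -1.000e-01 -1.550e+01] d [ 86.8 103.7 -78.6] w [-0.001 -0.002 -0.329]
```

{"fn": "arm_command", "kwargs": {"plan": [{"jaw": 1, "dx": 0, "dy": 0, "dz": -25, "wx": 0, "wy": 0, "wz": 0}, {"jaw": 1, "dx": 0, "dy": 0, "dz": -60, "wx": 0, "wy": 0, "wz": 0}, {"jaw": 1, "dx": 20, "dy": 30, "dz": -78, "wx": 0, "wy": 0, "wz": -0.1}, {"jaw": 1, "dx": 45, "dy": 60, "dz": -78, "wx": 0, "wy": 0, "wz": -0.2}, {"jaw": 1, "dx": 70, "dy": 85, "dz": -78, "wx": 0, "wy": 0, "wz": -0.3}, {"jaw": 1, "dx": 86.8, "dy": 103.7, "dz": -78, "wx": 0, "wy": 0, "wz": -0.329}, {"jaw": 1, "dx": 86.8, "dy": 103.7, "dz": -78, "wx": 0, "wy": 0, "wz": -0.329}, {"jaw": 1, "dx": 86.8, "dy": 103.7, "dz": -78, "wx": 0, "wy": 0, "wz": -0.329}]}}

```text
time: 11.4
tool_pos: [470.7, 137.2, 248.1]
tcp_rot: [-180.0, 0.0, 3.2]
ft_force: [0.8, -0.8, -0.4]
finger_gap: 44.6
```

Run:
```python
from look import *
p=rw(-118,195.5); mv([*p[:2],198],3.35); print(sense()["finger_gap"])
two("d5",[530,145,60],55)
```

```text
t 11.4 pos [470.7 137.2 248.1] [-180.     0.     3.2] d [ 0.6 -0.6 50.1] w [-0.     0.    -0.002]
44.61679327730535
```

View pics/d5.png

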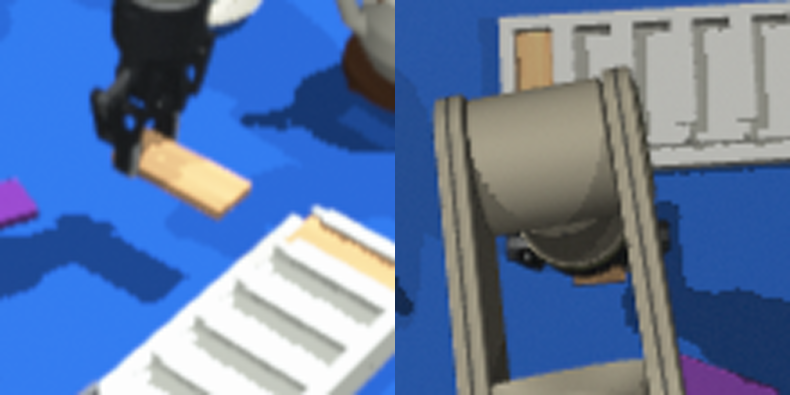

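Run:
```python
from look import *
s=snap("scene"); u=proj(s,[530,145,60]).astype(int)-55; k=110/395
st=sense(); print(wr(st["tool_pos"]))
for c in((250,183),(217,210)):
    P=ray(s,u[0]+c[0]*k,u[1]+c[1]*k,88.7); print(wr(P))
```

```text
[-119.00361016  195.94785634]
[-23.52044669 214.49507527]
[-23.79213202 169.6153103 ]
```

{"fn": "arm_command", "kwargs": {"plan": [{"jaw": 1, "dx": 0, "dy": 0, "dz": 25, "wx": 0, "wy": 0, "wz": 0}, {"jaw": 1, "dx": 0, "dy": 0, "dz": 50, "wx": 0, "wy": 0, "wz": 0}, {"jaw": 1, "dx": 0, "dy": 0, "dz": 50, "wx": 0, "wy": 0, "wz": 0}, {"jaw": 1, "dx": 0, "dy": 0, "dz": 50, "wx": 0, "wy": 0, "wz": 0}, {"jaw": 1, "dx": 0, "dy": 0, "dz": 50, "wx": 0, "wy": 0, "wz": 0}]}}

```text
time: 12.05
tool_pos: [471.3, 138.0, 199.5]
tcp_rot: [-180.0, -0.1, 3.4]
ft_force: [-0.2, 0.0, 0.5]
finger_gap: 44.4
```

Run:
```python
from look import *
two("d6",[530,145,40],55)
p=rw(-95,195.5); mv([*p[:2],198],3.35); print(wr(sense()["tool_pos"]))
```

```text
t 12.2 pos [471.5 137.9 199.7] [-1.8e+02 -1.0e-01  3.4e+00] d [22.8 -0.   1.8] w [-0.    -0.003  0.001]
[-117.82733352  195.48042682]
```

View pics/d6.png

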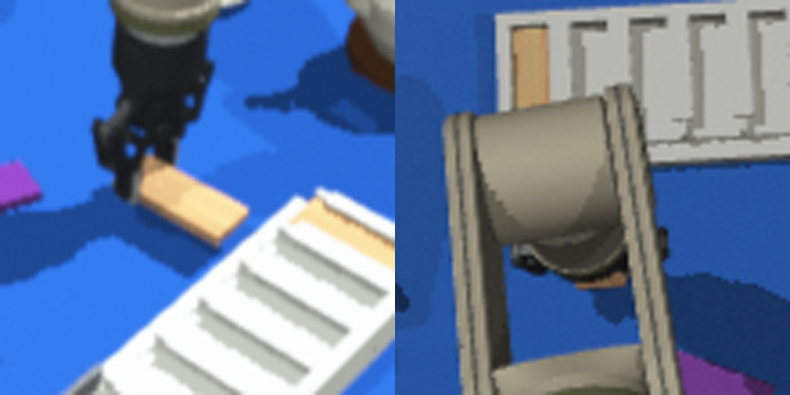

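{"fn": "arm_command", "kwargs": {"plan": [{"jaw": 1, "dx": 8, "dy": 0, "dz": 2, "wx": 0, "wy": 0, "wz": 0}, {"jaw": 1, "dx": 16, "dy": 0, "dz": 2, "wx": 0, "wy": 0, "wz": 0}, {"jaw": 1, "dx": 22, "dy": 0, "dz": 2, "wx": 0, "wy": 0, "wz": 0}, {"jaw": 1, "dx": 27, "dy": 0, "dz": 2, "wx": 0, "wy": 0, "wz": 0}, {"jaw": 1, "dx": 31, "dy": 0, "dz": 2, "wx": 0, "wy": 0, "wz": 0}, {"jaw": 1, "dx": 35, "dy": 0, "dz": 2, "wx": 0, "wy": 0, "wz": 0}, {"jaw": 1, "dx": 35, "dy": 0, "dz": 2, "wx": 0, "wy": 0, "wz": 0}]}}

```text
time: 12.85
tool_pos: [506.2, 139.6, 196.3]
tcp_rot: [-180.0, -0.0, 3.4]
ft_force: [-0.6, 1.0, -0.6]
finger_gap: 44.9
```

Run:
```python
from look import *
two("d7",[560,145,40],50)
st=sense(); print(wr(st["tool_pos"]),st["tool_pos"],st["ft_force"],st["finger_gap"])
```

```text
[-83.52232918 195.16731359] [505.71574818 139.55316626 196.13332297] [0.5703379  0.16669376 0.03008465] 44.771939637314034
```

View pics/d7.png

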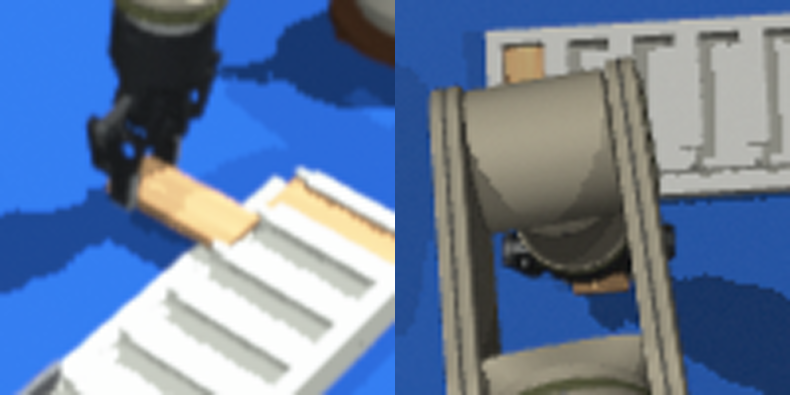

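{"fn": "arm_command", "kwargs": {"plan": [{"jaw": 1, "dx": 0, "dy": -0.3, "dz": -1.3, "wx": 0, "wy": 0, "wz": 0}, {"jaw": 1, "dx": 5, "dy": -0.3, "dz": -1.3, "wx": 0, "wy": 0, "wz": 0}, {"jaw": 1, "dx": 10, "dy": -0.3, "dz": -1.3, "wx": 0, "wy": 0, "wz": 0}, {"jaw": 1, "dx": 15, "dy": -0.3, "dz": -1.3, "wx": 0, "wy": 0, "wz": 0}, {"jaw": 1, "dx": 20, "dy": -0.3, "dz": -1.3, "wx": 0, "wy": 0, "wz": 0}, {"jaw": 1, "dx": 20, "dy": -0.3, "dz": -1.3, "wx": 0, "wy": 0, "wz": 0}]}}

```text
time: 13.55
tool_pos: [526.4, 141.0, 197.6]
tcp_rot: [-180.0, -0.0, 3.4]
ft_force: [-0.9, -0.0, 0.0]
finger_gap: 44.6
```

{"fn": "arm_command", "kwargs": {"plan": [{"jaw": 1, "dx": 5, "dy": 0, "dz": 0, "wx": 0, "wy": 0, "wz": 0}, {"jaw": 1, "dx": 10, "dy": 0, "dz": 0, "wx": 0, "wy": 0, "wz": 0}, {"jaw": 1, "dx": 10, "dy": 0, "dz": 0, "wx": 0, "wy": 0, "wz": 0}]}}

```text
time: 13.85
tool_pos: [536.2, 141.6, 197.6]
tcp_rot: [-180.0, -0.0, 3.4]
ft_force: [-1.1, 0.3, -1.4]
finger_gap: 44.3
```

{"fn": "arm_command", "kwargs": {"plan": [{"jaw": 1, "dx": 8, "dy": 0, "dz": 0, "wx": 0, "wy": 0, "wz": 0}, {"jaw": 1, "dx": 16, "dy": 0, "dz": 0, "wx": 0, "wy": 0, "wz": 0}, {"jaw": 1, "dx": 24, "dy": 0, "dz": 0, "wx": 0, "wy": 0, "wz": 0}, {"jaw": 1, "dx": 30, "dy": 0, "dz": 0, "wx": 0, "wy": 0, "wz": 0}, {"jaw": 1, "dx": 35, "dy": 0, "dz": 0, "wx": 0, "wy": 0, "wz": 0}, {"jaw": 1, "dx": 35, "dy": 0, "dz": 0, "wx": 0, "wy": 0, "wz": 0}]}}

```text
time: 14.45
tool_pos: [571.2, 143.7, 197.5]
tcp_rot: [-180.0, -0.0, 3.4]
ft_force: [0.4, -0.3, -0.9]
finger_gap: 44.4
```

Run:
```python
from look import *
two("d8",[600,145,40],50)
st=sense(); print(wr(st["tool_pos"]),st["tool_pos"],st["ft_force"],st["finger_gap"])
```

```text
[-18.64020976 195.48174777] [570.46862316 143.65846422 197.26695206] [-0.04592722 -1.00160924  0.05401286] 44.94035095715563
```

View pics/d8.png

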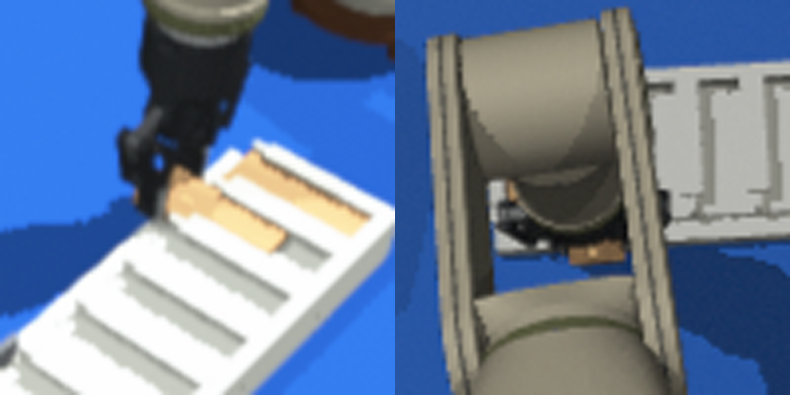

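The board is about two-thirds in with no contact force. I'll release, back off, shut the jaws and push it home from behind.

{"fn": "arm_command", "kwargs": {"plan": [{"jaw": 0, "dx": 0, "dy": 0, "dz": 0, "wx": 0, "wy": 0, "wz": 0}, {"jaw": 0, "dx": 0, "dy": 0, "dz": 0, "wx": 0, "wy": 0, "wz": 0}, {"jaw": 0, "dx": 0, "dy": 0, "dz": 0, "wx": 0, "wy": 0, "wz": 0}, {"jaw": 0, "dx": 0, "dy": 0, "dz": -20, "wx": 0, "wy": 0, "wz": 0}, {"jaw": 0, "dx": -20, "dy": 0, "dz": -40, "wx": 0, "wy": 0, "wz": 0}, {"jaw": 1, "dx": -48, "dy": 0, "dz": -40, "wx": 0, "wy": 0, "wz": 0}, {"jaw": 1, "dx": -48, "dy": 0, "dz": -40, "wx": 0, "wy": 0, "wz": 0}, {"jaw": 1, "dx": -48, "dy": 0, "dz": -40, "wx": 0, "wy": 0, "wz": 0}, {"jaw": 1, "dx": -48, "dy": 0, "dz": -40, "wx": 0, "wy": 0, "wz": 0}, {"jaw": 1, "dx": -48, "dy": 0, "dz": -40, "wx": 0, "wy": 0, "wz": 0}, {"jaw": 1, "dx": -48, "dy": 0, "dz": -20, "wx": 0, "wy": 0, "wz": 0}, {"jaw": 1, "dx": -48, "dy": 0, "dz": -20, "wx": 0, "wy": 0, "wz": 0}]}}

```text
time: 15.75
tool_pos: [521.9, 140.6, 215.0]
tcp_rot: [180.0, 0.2, 3.4]
ft_force: [-0.4, -0.6, -0.4]
finger_gap: -0.2
```

Run:
```python
from look import *
two("d9",[570,145,40],50)
st=sense(); print(wr(st["tool_pos"]),st["tool_pos"],st["ft_force"],st["finger_gap"])
```

```text
[-66.66031299 195.38773151] [522.53607043 140.75854319 216.957434  ] [-0.720852    0.40359053 -0.19558365] -0.2444438320133991
```

View pics/d9.png

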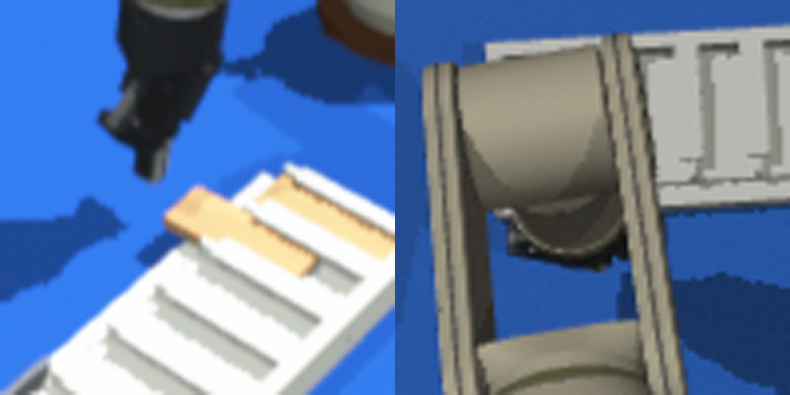

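{"fn": "arm_command", "kwargs": {"plan": [{"jaw": 1, "dx": 0, "dy": 0, "dz": 15, "wx": 0, "wy": 0, "wz": 0}, {"jaw": 1, "dx": 0, "dy": 0, "dz": 15, "wx": 0, "wy": 0, "wz": 0}, {"jaw": 1, "dx": 10, "dy": 0, "dz": 15, "wx": 0, "wy": 0, "wz": 0}, {"jaw": 1, "dx": 18, "dy": 0, "dz": 15, "wx": 0, "wy": 0, "wz": 0}, {"jaw": 1, "dx": 24, "dy": 0, "dz": 15, "wx": 0, "wy": 0, "wz": 0}, {"jaw": 1, "dx": 30, "dy": 0, "dz": 15, "wx": 0, "wy": 0, "wz": 0}, {"jaw": 1, "dx": 36, "dy": 0, "dz": 15, "wx": 0, "wy": 0, "wz": 0}, {"jaw": 1, "dx": 42, "dy": 0, "dz": 15, "wx": 0, "wy": 0, "wz": 0}, {"jaw": 1, "dx": 46, "dy": 0, "dz": 15, "wx": 0, "wy": 0, "wz": 0}, {"jaw": 1, "dx": 50, "dy": 0, "dz": 15, "wx": 0, "wy": 0, "wz": 0}, {"jaw": 1, "dx": 50, "dy": 0, "dz": 15, "wx": 0, "wy": 0, "wz": 0}]}}

```text
time: 16.95
tool_pos: [573.0, 143.8, 202.5]
tcp_rot: [-180.0, -0.0, 3.4]
ft_force: [0.1, 0.3, -0.1]
finger_gap: -0.2
```

Run:
```python
from look import *
two("e1",[600,145,40],50)
st=sense(); print(wr(st["tool_pos"]),st["tool_pos"],st["ft_force"],st["finger_gap"])
```

```text
[-16.5857811  195.50350706] [572.5182697  143.80023733 202.41271519] [ 0.03738743 -0.69483945 -1.23177606] 0.3132434495634043
```

View pics/e1.png

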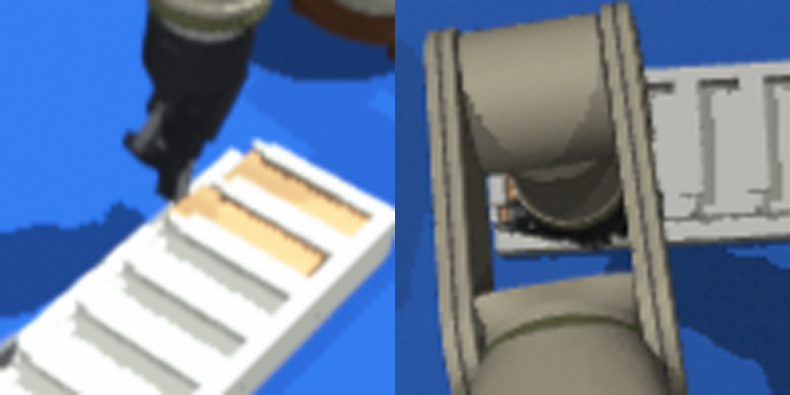

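{"fn": "arm_command", "kwargs": {"plan": [{"jaw": 1, "dx": 2, "dy": 0, "dz": 0, "wx": 0, "wy": 0, "wz": 0}, {"jaw": 1, "dx": 4, "dy": 0, "dz": 0, "wx": 0, "wy": 0, "wz": 0}, {"jaw": 1, "dx": 6, "dy": 0, "dz": 0, "wx": 0, "wy": 0, "wz": 0}, {"jaw": 1, "dx": 6, "dy": 0, "dz": 0, "wx": 0, "wy": 0, "wz": 0}]}}

```text
time: 17.45
tool_pos: [578.8, 144.2, 202.5]
tcp_rot: [-180.0, -0.0, 3.4]
ft_force: [-0.2, -0.0, 0.3]
finger_gap: -0.2
```

{"fn": "arm_command", "kwargs": {"plan": [{"jaw": 1, "dx": 1.5, "dy": 0, "dz": 0, "wx": 0, "wy": 0, "wz": 0}, {"jaw": 1, "dx": 2, "dy": 0, "dz": 0, "wx": 0, "wy": 0, "wz": 0}, {"jaw": 1, "dx": 2, "dy": 0, "dz": 0, "wx": 0, "wy": 0, "wz": 0}]}}

```text
time: 17.75
tool_pos: [580.6, 144.3, 202.5]
tcp_rot: [-180.0, -0.0, 3.4]
ft_force: [-0.2, 0.1, 0.1]
finger_gap: -0.0
```

{"fn": "arm_command", "kwargs": {"plan": [{"jaw": 1, "dx": 1.5, "dy": 0, "dz": 0, "wx": 0, "wy": 0, "wz": 0}, {"jaw": 1, "dx": 2, "dy": 0, "dz": 0, "wx": 0, "wy": 0, "wz": 0}, {"jaw": 1, "dx": 2, "dy": 0, "dz": 0, "wx": 0, "wy": 0, "wz": 0}]}}

```text
time: 18.05
tool_pos: [581.6, 144.4, 202.2]
tcp_rot: [180.0, 0.2, 3.4]
ft_force: [-8.5, -1.0, 5.5]
finger_gap: 0.0
```

{"fn": "arm_command", "kwargs": {"plan": [{"jaw": 1, "dx": 1.5, "dy": 0, "dz": 0, "wx": 0, "wy": 0, "wz": 0}, {"jaw": 1, "dx": 2, "dy": 0, "dz": 0, "wx": 0, "wy": 0, "wz": 0}, {"jaw": 1, "dx": 2, "dy": 0, "dz": 0, "wx": 0, "wy": 0, "wz": 0}]}}

```text
time: 18.35
tool_pos: [582.3, 144.5, 201.8]
tcp_rot: [180.0, 0.4, 3.4]
ft_force: [-16.9, -1.7, 12.2]
finger_gap: -0.0
```

Run:
```python
from look import *
two("e2",[600,145,40],40)
st=sense(); print(wr(st["tool_pos"]),st["tool_pos"],st["ft_force"],st["finger_gap"])
```

```text
[ -6.76693468 195.61944625] [582.31356277 144.48974487 201.78959456] [-16.28206269  -0.75499487  11.59833388] 0.13908933005392893
```

View pics/e2.png

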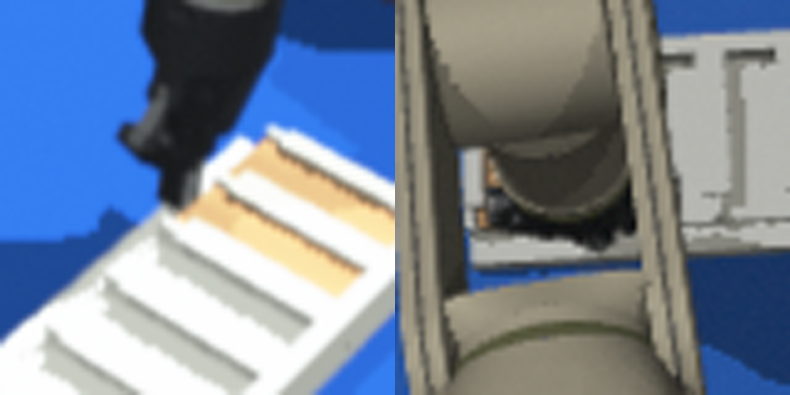

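The board meets the back stop (17 N at the expected x), so it is home. Retreating, then re-measuring board 2.

{"fn": "arm_command", "kwargs": {"plan": [{"jaw": 1, "dx": -10, "dy": 0, "dz": 0, "wx": 0, "wy": 0, "wz": 0}, {"jaw": 1, "dx": -30, "dy": 0, "dz": 0, "wx": 0, "wy": 0, "wz": 0}, {"jaw": 0, "dx": -60, "dy": 0, "dz": -40, "wx": 0, "wy": 0, "wz": 0}, {"jaw": 0, "dx": -100, "dy": 0, "dz": -80, "wx": 0, "wy": 0, "wz": 0}, {"jaw": 0, "dx": -140, "dy": 0, "dz": -110, "wx": 0, "wy": 0, "wz": 0}, {"jaw": 0, "dx": -140, "dy": 0, "dz": -110, "wx": 0, "wy": 0, "wz": 0}, {"jaw": 0, "dx": -140, "dy": 0, "dz": -110, "wx": 0, "wy": 0, "wz": 0}]}}

```text
time: 19.15
tool_pos: [444.6, 136.4, 314.2]
tcp_rot: [-180.0, -0.3, 3.4]
ft_force: [0.2, -1.3, -0.1]
finger_gap: 72.1
```

Run:
```python
from look import *
t=snap("scene","f1"); s=snap("top","f2")
for q in(s,t):
    for b in boards(q): 
        if 300<b[0][0]<700 and abs(b[0][1])<350: print(b)
mv([450,-95,225],-4)
im=s["pixels"][:,:,::-1]; im2=t["pixels"][:,:,::-1]
cv2.imwrite("pics/f3.png",np.hstack([cv2.resize(im[130:260,200:400],(430,280)),cv2.resize(im2[180:320,190:350],(320,280))]))
```

```text
(array([ 454.1, -250.6]), array([ 43.2, 106.4]), -14.5, array([362., 217.]))
(array([454. , -95.3]), array([ 42.6, 107.3]), -4.2, array([315., 217.]))
(array([672.3, 209.7]), array([60.1, 30.4]), 1.6, array([223., 153.]))
(array([679.1, 155.9]), array([53.1, 30.5]), 1.0, array([240., 151.]))
t 19.2 pos [445.  136.2 311.8] [180.   -0.    3.4] d [ -8.6 231.1  86.9] w [ 0.    -0.     0.129]
```

View pics/f3.png

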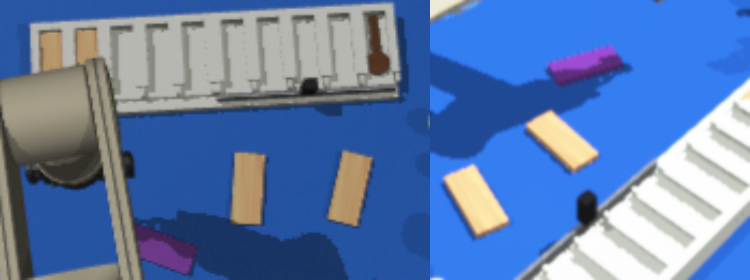

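Board 2 is unmoved at top (315,217). It is orange wood, and the purple decoy at (274,245) is clear of the fingers.

Run:
```python
from look import *
p=grasp_pt((459.5,-99.2),-4.4); print(p); mv([*p,250],-4.4)
```

```text
[421.61199542 -96.28467693]
t 19.2 pos [445.  136.2 311.8] [180.   -0.    3.4] d [-37.  230.7  61.9] w [ 0.    -0.     0.136]
```

{"fn": "arm_command", "kwargs": {"plan": [{"jaw": 0, "dx": -37, "dy": 230.7, "dz": 0, "wx": 0, "wy": 0, "wz": 0.136}, {"jaw": 0, "dx": -37, "dy": 230.7, "dz": 0, "wx": 0, "wy": 0, "wz": 0.136}, {"jaw": 0, "dx": -37, "dy": 230.7, "dz": 0, "wx": 0, "wy": 0, "wz": 0.136}, {"jaw": 0, "dx": -37, "dy": 230.7, "dz": 0, "wx": 0, "wy": 0, "wz": 0.136}, {"jaw": 0, "dx": -37, "dy": 230.7, "dz": 20, "wx": 0, "wy": 0, "wz": 0.136}, {"jaw": 0, "dx": -37, "dy": 230.7, "dz": 60, "wx": 0, "wy": 0, "wz": 0.136}, {"jaw": 0, "dx": -37, "dy": 230.7, "dz": 95, "wx": 0, "wy": 0, "wz": 0.136}, {"jaw": 0, "dx": -37, "dy": 230.7, "dz": 115, "wx": 0, "wy": 0, "wz": 0.136}, {"jaw": 0, "dx": -37, "dy": 230.7, "dz": 115, "wx": 0, "wy": 0, "wz": 0.136}, {"jaw": 0, "dx": -37, "dy": 230.7, "dz": 115, "wx": 0, "wy": 0, "wz": 0.136}]}}

```text
time: 20.25
tool_pos: [421.3, -96.3, 196.5]
tcp_rot: [-180.0, 0.2, -4.4]
ft_force: [0.3, -0.8, 0.1]
finger_gap: 85.4
```

Run:
```python
from look import *
two("f4",[445,-98,12],50); mv([421.6,-96.3,172],-4.4)
```

```text
t 20.4 pos [422.3 -96.5 198.4] [ 1.8e+02 -1.0e-01 -4.4e+00] d [-0.7 -0.2 26.4] w [ 0.    -0.001 -0.   ]
```

View pics/f4.png

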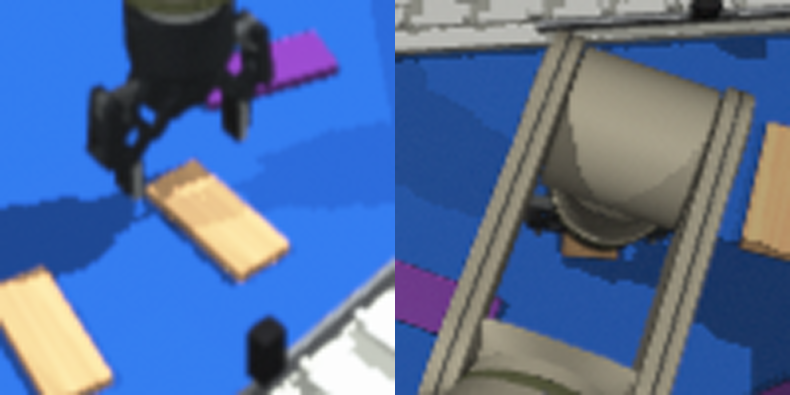

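{"fn": "arm_command", "kwargs": {"plan": [{"jaw": 0, "dx": -0.7, "dy": 0, "dz": 14, "wx": 0, "wy": 0, "wz": 0}, {"jaw": 0, "dx": -0.7, "dy": 0, "dz": 26.5, "wx": 0, "wy": 0, "wz": 0}, {"jaw": 0, "dx": -0.7, "dy": 0, "dz": 26.5, "wx": 0, "wy": 0, "wz": 0}, {"jaw": 1, "dx": -0.7, "dy": 0, "dz": 26.5, "wx": 0, "wy": 0, "wz": 0}, {"jaw": 1, "dx": -0.7, "dy": 0, "dz": 26.5, "wx": 0, "wy": 0, "wz": 0}, {"jaw": 1, "dx": -0.7, "dy": 0, "dz": 26.5, "wx": 0, "wy": 0, "wz": 0}, {"jaw": 1, "dx": -0.7, "dy": 0, "dz": 26.5, "wx": 0, "wy": 0, "wz": 0}, {"jaw": 1, "dx": -0.7, "dy": 0, "dz": 26.5, "wx": 0, "wy": 0, "wz": 0}, {"jaw": 1, "dx": -0.7, "dy": 0, "dz": 26.5, "wx": 0, "wy": 0, "wz": 0}, {"jaw": 1, "dx": -0.7, "dy": 0, "dz": 26.5, "wx": 0, "wy": 0, "wz": 0}], "squeeze": 50}}

```text
time: 21.35
tool_pos: [421.3, -96.3, 171.9]
tcp_rot: [180.0, -0.1, -4.4]
ft_force: [-0.6, 0.9, 5.7]
finger_gap: 44.6
```

Run:
```python
from look import *
st=sense(); print(st["finger_gap"],st["ft_force"]); p=rw(-118,140.5); mv([*p[:2],250],3.35)
```

```text
44.59103136805526 [-0.61847674  0.91541202  5.74867884]
t 21.4 pos [421.3 -96.3 171.9] [ 1.8e+02 -1.0e-01 -4.4e+00] d [  39.4 -182.8  -78.1] w [ 0.    -0.002 -0.136]
```

{"fn": "arm_command", "kwargs": {"plan": [{"jaw": 1, "dx": 0, "dy": 0, "dz": -30, "wx": 0, "wy": 0, "wz": 0}, {"jaw": 1, "dx": 0, "dy": 0, "dz": -70, "wx": 0, "wy": 0, "wz": 0}, {"jaw": 1, "dx": 10, "dy": -40, "dz": -78, "wx": 0, "wy": 0, "wz": -0.05}, {"jaw": 1, "dx": 20, "dy": -85, "dz": -78, "wx": 0, "wy": 0, "wz": -0.1}, {"jaw": 1, "dx": 30, "dy": -125, "dz": -78, "wx": 0, "wy": 0, "wz": -0.136}, {"jaw": 1, "dx": 39.4, "dy": -160, "dz": -78, "wx": 0, "wy": 0, "wz": -0.136}, {"jaw": 1, "dx": 39.4, "dy": -182.8, "dz": -78, "wx": 0, "wy": 0, "wz": -0.136}, {"jaw": 1, "dx": 39.4, "dy": -182.8, "dz": -78, "wx": 0, "wy": 0, "wz": -0.136}, {"jaw": 1, "dx": 39.4, "dy": -182.8, "dz": -55, "wx": 0, "wy": 0, "wz": -0.136}, {"jaw": 1, "dx": 39.4, "dy": -182.8, "dz": -30, "wx": 0, "wy": 0, "wz": -0.136}, {"jaw": 1, "dx": 39.4, "dy": -182.8, "dz": -27, "wx": 0, "wy": 0, "wz": -0.136}, {"jaw": 1, "dx": 39.4, "dy": -182.8, "dz": -27, "wx": 0, "wy": 0, "wz": -0.136}]}}

```text
time: 22.55
tool_pos: [473.4, 82.5, 197.4]
tcp_rot: [180.0, 0.1, 3.3]
ft_force: [-0.7, -0.7, -1.0]
finger_gap: 44.3
```

Run:
```python
from look import *
two("g1",[530,85,40],55)
p=rw(-84,140.5); mv([*p[:2],198.2],3.35); st=sense(); print(wr(st["tool_pos"]),st["finger_gap"],st["ft_force"])
```

```text
t 22.6 pos [474.6  82.7 199.1] [ 1.8e+02 -1.0e-01  3.3e+00] d [33.9 -0.3  0.9] w [ 0.    -0.001 -0.   ]
[-117.92723871  140.19007322] 44.62682995124286 [ 0.52943127  0.10279451 -0.49134578]
```

View pics/g1.png

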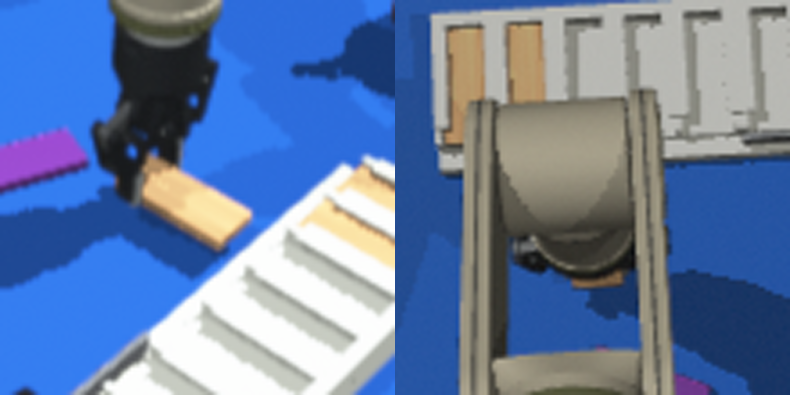

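{"fn": "arm_command", "kwargs": {"plan": [{"jaw": 1, "dx": 8, "dy": -0.3, "dz": 0.8, "wx": 0, "wy": 0, "wz": 0}, {"jaw": 1, "dx": 16, "dy": -0.3, "dz": 0.8, "wx": 0, "wy": 0, "wz": 0}, {"jaw": 1, "dx": 22, "dy": -0.3, "dz": 0.8, "wx": 0, "wy": 0, "wz": 0}, {"jaw": 1, "dx": 27, "dy": -0.3, "dz": 0.8, "wx": 0, "wy": 0, "wz": 0}, {"jaw": 1, "dx": 31, "dy": -0.3, "dz": 0.8, "wx": 0, "wy": 0, "wz": 0}, {"jaw": 1, "dx": 35, "dy": -0.3, "dz": 0.8, "wx": 0, "wy": 0, "wz": 0}, {"jaw": 1, "dx": 35, "dy": -0.3, "dz": 0.8, "wx": 0, "wy": 0, "wz": 0}, {"jaw": 1, "dx": 35, "dy": -0.3, "dz": 0.8, "wx": 0, "wy": 0, "wz": 0}]}}

```text
time: 23.45
tool_pos: [508.9, 85.4, 197.1]
tcp_rot: [-180.0, 0.0, 3.4]
ft_force: [0.3, 0.1, 0.4]
finger_gap: 44.4
```

Run:
```python
from look import *
two("g2",[560,85,40],45)
p=rw(-18,140.5); mv([*p[:2],198.2],3.35); st=sense(); print(wr(st["tool_pos"]),st["finger_gap"],st["ft_force"])
```

```text
t 23.6 pos [508.8  85.4 197.1] [-180.     0.     3.4] d [65.6  0.5 -1.1] w [-0.  0.  0.]
[-83.59471214 140.96831229] 44.457261352922025 [ 0.43808053 -0.74574163 -0.50708645]
```

View pics/g2.png

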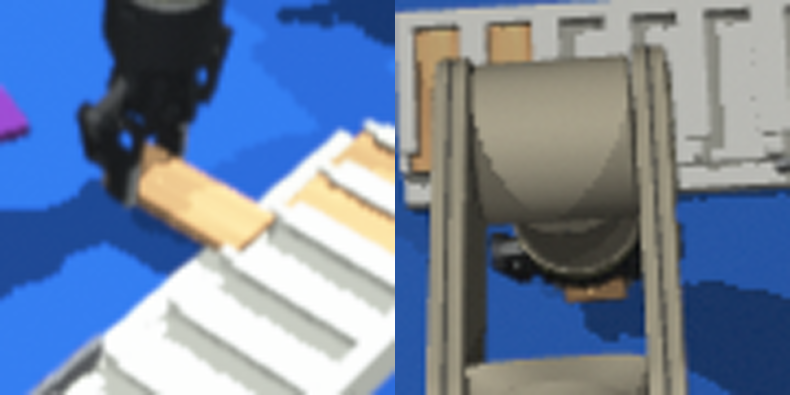

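In the channel mouth without contact. Continuing with small corrections.

{"fn": "arm_command", "kwargs": {"plan": [{"jaw": 1, "dx": 0, "dy": 0.5, "dz": -1, "wx": 0, "wy": 0, "wz": 0}, {"jaw": 1, "dx": 5, "dy": 0.5, "dz": -1, "wx": 0, "wy": 0, "wz": 0}, {"jaw": 1, "dx": 10, "dy": 0.5, "dz": -1, "wx": 0, "wy": 0, "wz": 0}, {"jaw": 1, "dx": 15, "dy": 0.5, "dz": -1, "wx": 0, "wy": 0, "wz": 0}, {"jaw": 1, "dx": 20, "dy": 0.5, "dz": -1, "wx": 0, "wy": 0, "wz": 0}, {"jaw": 1, "dx": 25, "dy": 0.5, "dz": -1, "wx": 0, "wy": 0, "wz": 0}, {"jaw": 1, "dx": 30, "dy": 0.5, "dz": -1, "wx": 0, "wy": 0, "wz": 0}, {"jaw": 1, "dx": 30, "dy": 0.5, "dz": -1, "wx": 0, "wy": 0, "wz": 0}]}}

```text
time: 24.35
tool_pos: [539.6, 86.7, 198.2]
tcp_rot: [-180.0, -0.0, 3.4]
ft_force: [0.4, 0.3, -0.1]
finger_gap: 44.7
```

{"fn": "arm_command", "kwargs": {"plan": [{"jaw": 1, "dx": 8, "dy": 0, "dz": 0, "wx": 0, "wy": 0, "wz": 0}, {"jaw": 1, "dx": 16, "dy": 0, "dz": 0, "wx": 0, "wy": 0, "wz": 0}, {"jaw": 1, "dx": 24, "dy": 0, "dz": 0, "wx": 0, "wy": 0, "wz": 0}, {"jaw": 1, "dx": 30, "dy": 0, "dz": 0, "wx": 0, "wy": 0, "wz": 0}, {"jaw": 1, "dx": 35, "dy": 0, "dz": 0, "wx": 0, "wy": 0, "wz": 0}, {"jaw": 1, "dx": 35, "dy": 0, "dz": 0, "wx": 0, "wy": 0, "wz": 0}]}}

```text
time: 24.95
tool_pos: [574.6, 88.7, 198.2]
tcp_rot: [180.0, -0.0, 3.4]
ft_force: [-0.5, 0.3, -2.2]
finger_gap: 44.6
```

Run:
```python
from look import *
two("g3",[600,85,40],50)
st=sense(); print(wr(st["tool_pos"]),st["tool_pos"],st["finger_gap"],st["ft_force"])
```

```text
[-18.48289128 140.47897364] [573.83977216  88.75887165 198.00174328] 44.77545475681872 [-0.55732317 -0.19696973 -0.11075011]
```

View pics/g3.png

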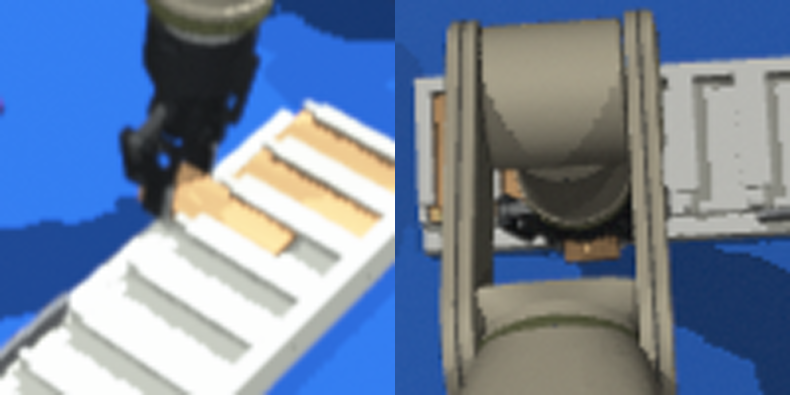

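Same sequence as before: release, retreat, shut, lower.

{"fn": "arm_command", "kwargs": {"plan": [{"jaw": 0, "dx": 0, "dy": 0, "dz": 0, "wx": 0, "wy": 0, "wz": 0}, {"jaw": 0, "dx": 0, "dy": 0, "dz": 0, "wx": 0, "wy": 0, "wz": 0}, {"jaw": 0, "dx": 0, "dy": 0, "dz": 0, "wx": 0, "wy": 0, "wz": 0}, {"jaw": 0, "dx": 0, "dy": 0, "dz": -20, "wx": 0, "wy": 0, "wz": 0}, {"jaw": 0, "dx": -20, "dy": 0, "dz": -40, "wx": 0, "wy": 0, "wz": 0}, {"jaw": 1, "dx": -48, "dy": 0, "dz": -40, "wx": 0, "wy": 0, "wz": 0}, {"jaw": 1, "dx": -48, "dy": 0, "dz": -40, "wx": 0, "wy": 0, "wz": 0}, {"jaw": 1, "dx": -48, "dy": 0, "dz": -40, "wx": 0, "wy": 0, "wz": 0}, {"jaw": 1, "dx": -48, "dy": 0, "dz": -40, "wx": 0, "wy": 0, "wz": 0}, {"jaw": 1, "dx": -48, "dy": 0, "dz": -40, "wx": 0, "wy": 0, "wz": 0}, {"jaw": 1, "dx": -48, "dy": 0, "dz": -20, "wx": 0, "wy": 0, "wz": 0}, {"jaw": 1, "dx": -48, "dy": 0, "dz": -20, "wx": 0, "wy": 0, "wz": 0}]}}

```text
time: 26.25
tool_pos: [525.2, 85.8, 215.8]
tcp_rot: [180.0, 0.2, 3.4]
ft_force: [-0.1, 0.1, 0.2]
finger_gap: -0.2
```

Run:
```python
from look import *
two("g4",[570,90,40],50)
st=sense(); print(wr(st["tool_pos"]),st["tool_pos"],st["ft_force"],st["finger_gap"])
```

```text
[-66.50862938 140.42399747] [525.89931287  85.89759472 217.69588027] [-0.02765347 -0.10723322  0.76216548] 0.33295345121415865
```

View pics/g4.png

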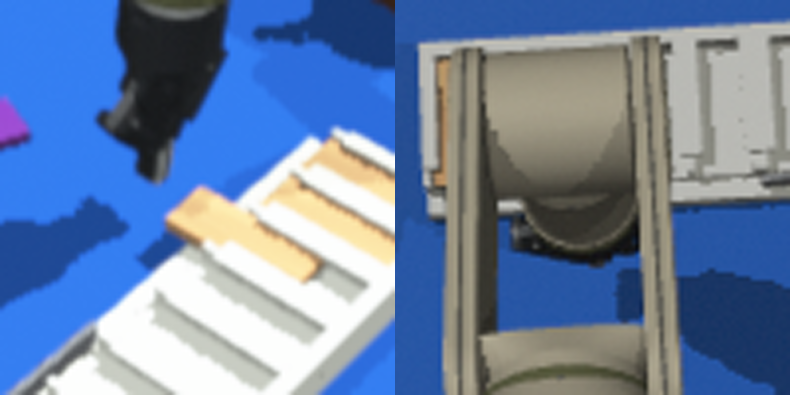

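{"fn": "arm_command", "kwargs": {"plan": [{"jaw": 1, "dx": 0, "dy": 0, "dz": 15.5, "wx": 0, "wy": 0, "wz": 0}, {"jaw": 1, "dx": 0, "dy": 0, "dz": 15.5, "wx": 0, "wy": 0, "wz": 0}, {"jaw": 1, "dx": 10, "dy": 0, "dz": 15.5, "wx": 0, "wy": 0, "wz": 0}, {"jaw": 1, "dx": 18, "dy": 0, "dz": 15.5, "wx": 0, "wy": 0, "wz": 0}, {"jaw": 1, "dx": 24, "dy": 0, "dz": 15.5, "wx": 0, "wy": 0, "wz": 0}, {"jaw": 1, "dx": 30, "dy": 0, "dz": 15.5, "wx": 0, "wy": 0, "wz": 0}, {"jaw": 1, "dx": 36, "dy": 0, "dz": 15.5, "wx": 0, "wy": 0, "wz": 0}, {"jaw": 1, "dx": 42, "dy": 0, "dz": 15.5, "wx": 0, "wy": 0, "wz": 0}, {"jaw": 1, "dx": 48, "dy": 0, "dz": 15.5, "wx": 0, "wy": 0, "wz": 0}, {"jaw": 1, "dx": 54, "dy": 0, "dz": 15.5, "wx": 0, "wy": 0, "wz": 0}, {"jaw": 1, "dx": 57, "dy": 0, "dz": 15.5, "wx": 0, "wy": 0, "wz": 0}, {"jaw": 1, "dx": 57, "dy": 0, "dz": 15.5, "wx": 0, "wy": 0, "wz": 0}]}}

```text
time: 27.55
tool_pos: [583.3, 89.3, 202.7]
tcp_rot: [180.0, -0.0, 3.4]
ft_force: [-0.8, -1.2, 0.3]
finger_gap: 0.1
```

{"fn": "arm_command", "kwargs": {"plan": [{"jaw": 1, "dx": 1.5, "dy": 0, "dz": 0, "wx": 0, "wy": 0, "wz": 0}, {"jaw": 1, "dx": 2.5, "dy": 0, "dz": 0, "wx": 0, "wy": 0, "wz": 0}, {"jaw": 1, "dx": 2.5, "dy": 0, "dz": 0, "wx": 0, "wy": 0, "wz": 0}]}}

```text
time: 27.85
tool_pos: [584.5, 89.4, 202.3]
tcp_rot: [180.0, 0.2, 3.4]
ft_force: [-5.5, -0.1, 3.5]
finger_gap: 0.1
```

{"fn": "arm_command", "kwargs": {"plan": [{"jaw": 1, "dx": 1, "dy": 0, "dz": 0, "wx": 0, "wy": 0, "wz": 0}, {"jaw": 1, "dx": 2, "dy": 0, "dz": 0, "wx": 0, "wy": 0, "wz": 0}, {"jaw": 1, "dx": 2, "dy": 0, "dz": 0, "wx": 0, "wy": 0, "wz": 0}]}}

```text
time: 28.15
tool_pos: [585.3, 89.5, 202.1]
tcp_rot: [180.0, 0.4, 3.4]
ft_force: [-15.0, -1.4, 11.5]
finger_gap: 0.2
```

Board 2 is home (15 N at the stop). Retreating and re-measuring board 3.

{"fn": "arm_command", "kwargs": {"plan": [{"jaw": 1, "dx": -10, "dy": 0, "dz": 0, "wx": 0, "wy": 0, "wz": 0}, {"jaw": 1, "dx": -30, "dy": 0, "dz": 0, "wx": 0, "wy": 0, "wz": 0}, {"jaw": 0, "dx": -60, "dy": 0, "dz": -40, "wx": 0, "wy": 0, "wz": 0}, {"jaw": 0, "dx": -100, "dy": 0, "dz": -80, "wx": 0, "wy": 0, "wz": 0}, {"jaw": 0, "dx": -140, "dy": 0, "dz": -110, "wx": 0, "wy": 0, "wz": 0}, {"jaw": 0, "dx": -140, "dy": 0, "dz": -110, "wx": 0, "wy": 0, "wz": 0}, {"jaw": 0, "dx": -140, "dy": 0, "dz": -110, "wx": 0, "wy": 0, "wz": 0}]}}

```text
time: 28.85
tool_pos: [447.4, 81.4, 314.4]
tcp_rot: [-180.0, -0.3, 3.4]
ft_force: [0.7, -0.5, -0.3]
finger_gap: 72.0
```

Run:
```python
from look import *
t=snap("scene","h1"); s=snap("top","h2")
for q in(s,t):
    for b in boards(q): 
        if 300<b[0][0]<700 and abs(b[0][1])<350: print(b)
p=grasp_pt((459,-254.2),-14.5); print(p); mv([*p,250],-14.5)
im=s["pixels"][:,:,::-1]; im2=t["pixels"][:,:,::-1]
cv2.imwrite("pics/h3.png",np.hstack([cv2.resize(im[130:260,200:400],(430,280)),cv2.resize(im2[180:320,190:350],(320,280))]))
```

```text
(array([ 454.1, -250.6]), array([ 43.2, 106.4]), -14.5, array([362., 217.]))
(array([672. , 209.7]), array([60.7, 30.4]), 1.6, array([224., 153.]))
(array([675.5, 152.4]), array([60.5, 30.3]), 1.2, array([240., 152.]))
(array([678.9,  98.4]), array([60.2, 30.5]), 0.6, array([257., 152.]))
[ 422.21038967 -244.68555985]
t 28.9 pos [447.8  81.3 312. ] [-180.    -0.     3.4] d [-44.7 323.9  62. ] w [-0.    -0.     0.312]
```

View pics/h3.png

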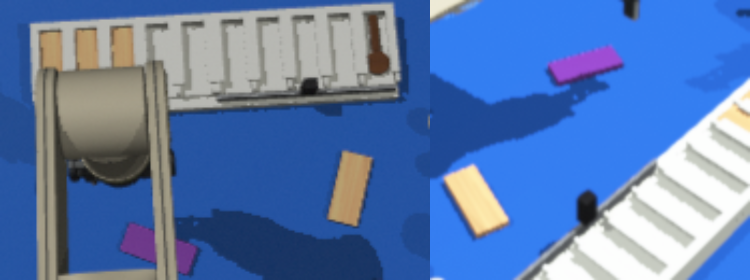

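Board 3 is unmoved at top (362,217), orange wood. The three boards in the left bay look level with the resident. Going over board 3.

{"fn": "arm_command", "kwargs": {"plan": [{"jaw": 0, "dx": -44.7, "dy": 324, "dz": 0, "wx": 0, "wy": 0, "wz": 0.312}, {"jaw": 0, "dx": -44.7, "dy": 324, "dz": 0, "wx": 0, "wy": 0, "wz": 0.312}, {"jaw": 0, "dx": -44.7, "dy": 324, "dz": 0, "wx": 0, "wy": 0, "wz": 0.312}, {"jaw": 0, "dx": -44.7, "dy": 324, "dz": 0, "wx": 0, "wy": 0, "wz": 0.312}, {"jaw": 0, "dx": -44.7, "dy": 324, "dz": 0, "wx": 0, "wy": 0, "wz": 0.312}, {"jaw": 0, "dx": -44.7, "dy": 324, "dz": 0, "wx": 0, "wy": 0, "wz": 0.312}, {"jaw": 0, "dx": -44.7, "dy": 324, "dz": 20, "wx": 0, "wy": 0, "wz": 0.312}, {"jaw": 0, "dx": -44.7, "dy": 324, "dz": 60, "wx": 0, "wy": 0, "wz": 0.312}, {"jaw": 0, "dx": -44.7, "dy": 324, "dz": 95, "wx": 0, "wy": 0, "wz": 0.312}, {"jaw": 0, "dx": -44.7, "dy": 324, "dz": 115, "wx": 0, "wy": 0, "wz": 0.312}, {"jaw": 0, "dx": -44.7, "dy": 324, "dz": 115, "wx": 0, "wy": 0, "wz": 0.312}, {"jaw": 0, "dx": -44.7, "dy": 324, "dz": 115, "wx": 0, "wy": 0, "wz": 0.312}]}}

```text
time: 30.15
tool_pos: [421.9, -244.7, 196.3]
tcp_rot: [-179.9, 0.2, -14.5]
ft_force: [0.2, -0.3, 0.1]
finger_gap: 85.4
```

Run:
```python
from look import *
two("h4",[445,-250,12],50); mv([422.2,-244.7,172],-14.5)
```

```text
t 30.2 pos [ 422.8 -245.2  198.5] [ 1.80e+02 -1.00e-01 -1.45e+01] d [-0.8 -0.4 26.5] w [ 0.    -0.001  0.   ]
```

View pics/h4.png

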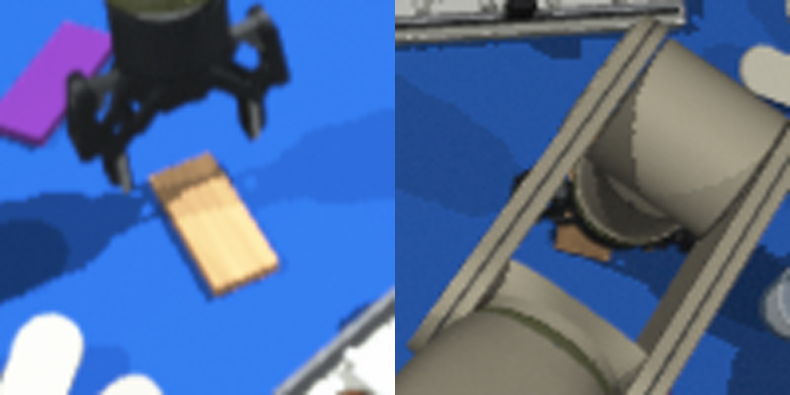

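{"fn": "arm_command", "kwargs": {"plan": [{"jaw": 0, "dx": -0.8, "dy": 0, "dz": 14, "wx": 0, "wy": 0, "wz": 0}, {"jaw": 0, "dx": -0.8, "dy": 0, "dz": 26.5, "wx": 0, "wy": 0, "wz": 0}, {"jaw": 0, "dx": -0.8, "dy": 0, "dz": 26.5, "wx": 0, "wy": 0, "wz": 0}, {"jaw": 1, "dx": -0.8, "dy": 0, "dz": 26.5, "wx": 0, "wy": 0, "wz": 0}, {"jaw": 1, "dx": -0.8, "dy": 0, "dz": 26.5, "wx": 0, "wy": 0, "wz": 0}, {"jaw": 1, "dx": -0.8, "dy": 0, "dz": 26.5, "wx": 0, "wy": 0, "wz": 0}, {"jaw": 1, "dx": -0.8, "dy": 0, "dz": 26.5, "wx": 0, "wy": 0, "wz": 0}, {"jaw": 1, "dx": -0.8, "dy": 0, "dz": 26.5, "wx": 0, "wy": 0, "wz": 0}, {"jaw": 1, "dx": -0.8, "dy": 0, "dz": 26.5, "wx": 0, "wy": 0, "wz": 0}, {"jaw": 1, "dx": -0.8, "dy": 0, "dz": 26.5, "wx": 0, "wy": 0, "wz": 0}], "squeeze": 50}}

```text
time: 31.25
tool_pos: [421.6, -244.8, 171.9]
tcp_rot: [180.0, -0.1, -14.5]
ft_force: [-1.1, 0.1, 6.1]
finger_gap: 44.7
```

Run:
```python
from look import *
st=sense(); print(st["finger_gap"],st["ft_force"]); p=rw(-118,85.5); mv([*p[:2],250],3.35)
```

```text
44.704280649798804 [-1.12103811  0.06962474  6.13782382]
t 31.2 pos [ 421.6 -244.8  171.9] [ 1.80e+02 -1.00e-01 -1.45e+01] d [ -14.  -278.2  -78.3] w [ 0.001 -0.001 -0.312]
```

{"fn": "arm_command", "kwargs": {"plan": [{"jaw": 1, "dx": 0, "dy": 0, "dz": -30, "wx": 0, "wy": 0, "wz": 0}, {"jaw": 1, "dx": 0, "dy": 0, "dz": -70, "wx": 0, "wy": 0, "wz": 0}, {"jaw": 1, "dx": -2, "dy": -40, "dz": -78, "wx": 0, "wy": 0, "wz": -0.06}, {"jaw": 1, "dx": -4, "dy": -85, "dz": -78, "wx": 0, "wy": 0, "wz": -0.12}, {"jaw": 1, "dx": -6, "dy": -130, "dz": -78, "wx": 0, "wy": 0, "wz": -0.18}, {"jaw": 1, "dx": -9, "dy": -175, "dz": -78, "wx": 0, "wy": 0, "wz": -0.24}, {"jaw": 1, "dx": -12, "dy": -220, "dz": -78, "wx": 0, "wy": 0, "wz": -0.312}, {"jaw": 1, "dx": -14, "dy": -255, "dz": -78, "wx": 0, "wy": 0, "wz": -0.312}, {"jaw": 1, "dx": -14, "dy": -278, "dz": -78, "wx": 0, "wy": 0, "wz": -0.312}, {"jaw": 1, "dx": -14, "dy": -278, "dz": -55, "wx": 0, "wy": 0, "wz": -0.312}, {"jaw": 1, "dx": -14, "dy": -278, "dz": -27, "wx": 0, "wy": 0, "wz": -0.312}, {"jaw": 1, "dx": -14, "dy": -278, "dz": -27, "wx": 0, "wy": 0, "wz": -0.312}]}}

```text
time: 32.45
tool_pos: [474.8, 28.6, 194.3]
tcp_rot: [-180.0, 0.4, 3.4]
ft_force: [-1.3, -0.2, -0.6]
finger_gap: 44.7
```

Run:
```python
from look import *
two("i1",[530,30,40],55)
p=rw(-84,85.5); mv([*p[:2],198.2],3.35); st=sense(); print(wr(st["tool_pos"]),st["finger_gap"],st["ft_force"])
```

```text
t 32.5 pos [476.8  28.1 197.8] [-1.8e+02  1.0e-01  3.4e+00] d [34.9  0.1 -0.5] w [-0.     0.002  0.   ]
[-118.91848426   85.56917   ] 44.66196081673017 [ 0.32335413  0.54727899 -0.81148021]
```

View pics/i1.png

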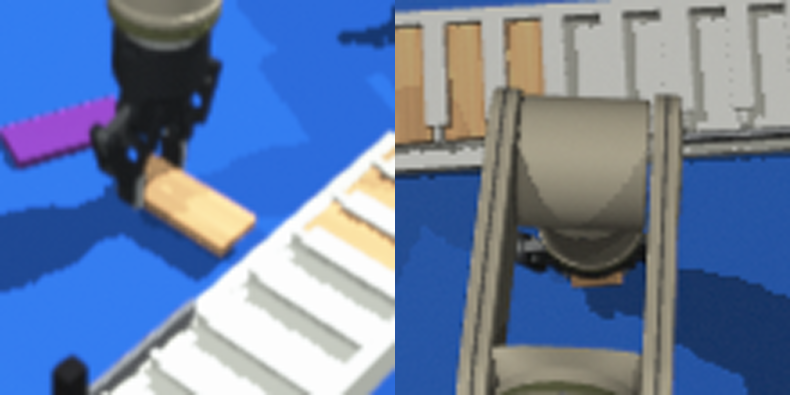

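{"fn": "arm_command", "kwargs": {"plan": [{"jaw": 1, "dx": 0, "dy": 0, "dz": 0, "wx": 0, "wy": 0, "wz": 0}, {"jaw": 1, "dx": 8, "dy": 0, "dz": 0, "wx": 0, "wy": 0, "wz": 0}, {"jaw": 1, "dx": 16, "dy": 0, "dz": 0, "wx": 0, "wy": 0, "wz": 0}, {"jaw": 1, "dx": 22, "dy": 0, "dz": 0, "wx": 0, "wy": 0, "wz": 0}, {"jaw": 1, "dx": 22, "dy": 0, "dz": 0, "wx": 0, "wy": 0, "wz": 0}, {"jaw": 1, "dx": 22, "dy": 0, "dz": 0, "wx": 0, "wy": 0, "wz": 0}]}}

```text
time: 33.15
tool_pos: [499.5, 29.4, 198.1]
tcp_rot: [-180.0, 0.0, 3.4]
ft_force: [-0.1, -0.4, -0.7]
finger_gap: 44.5
```

Run:
```python
from look import *
p=rw(-84,85.5); mv([*p[:2],198.2],3.35); st=sense(); print(wr(st["tool_pos"]),st["finger_gap"],st["ft_force"])
```

```text
t 33.1 pos [499.5  29.4 198.1] [-180.     0.     3.4] d [12.2  0.  -0.1] w [-0.  0.  0.]
[-96.20666889  85.53181607] 44.53330145429945 [-0.13622361 -0.37287267 -0.72629246]
```

Well aligned. Inserting.

{"fn": "arm_command", "kwargs": {"plan": [{"jaw": 1, "dx": 5, "dy": 0, "dz": 0, "wx": 0, "wy": 0, "wz": 0}, {"jaw": 1, "dx": 10, "dy": 0, "dz": 0, "wx": 0, "wy": 0, "wz": 0}, {"jaw": 1, "dx": 15, "dy": 0, "dz": 0, "wx": 0, "wy": 0, "wz": 0}, {"jaw": 1, "dx": 20, "dy": 0, "dz": 0, "wx": 0, "wy": 0, "wz": 0}, {"jaw": 1, "dx": 25, "dy": 0, "dz": 0, "wx": 0, "wy": 0, "wz": 0}, {"jaw": 1, "dx": 30, "dy": 0, "dz": 0, "wx": 0, "wy": 0, "wz": 0}, {"jaw": 1, "dx": 30, "dy": 0, "dz": 0, "wx": 0, "wy": 0, "wz": 0}]}}

```text
time: 33.85
tool_pos: [529.9, 31.2, 198.3]
tcp_rot: [180.0, -0.0, 3.4]
ft_force: [0.6, -0.3, 0.3]
finger_gap: 44.7
```

Run:
```python
from look import *
two("i2",[570,30,40],45)
st=sense(); print(wr(st["tool_pos"]),st["tool_pos"],st["finger_gap"],st["ft_force"])
```

```text
[-66.3250438   85.60346889] [529.28603453  31.18147119 198.08078263] 44.64110399215274 [1.22398069 0.28994375 0.34458601]
```

View pics/i2.png

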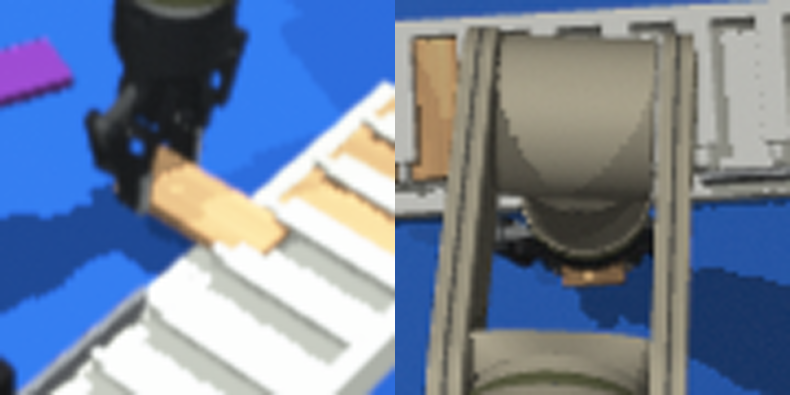

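{"fn": "arm_command", "kwargs": {"plan": [{"jaw": 1, "dx": 7, "dy": 0, "dz": 0, "wx": 0, "wy": 0, "wz": 0}, {"jaw": 1, "dx": 14, "dy": 0, "dz": 0, "wx": 0, "wy": 0, "wz": 0}, {"jaw": 1, "dx": 21, "dy": 0, "dz": 0, "wx": 0, "wy": 0, "wz": 0}, {"jaw": 1, "dx": 28, "dy": 0, "dz": 0, "wx": 0, "wy": 0, "wz": 0}, {"jaw": 1, "dx": 35, "dy": 0, "dz": 0, "wx": 0, "wy": 0, "wz": 0}, {"jaw": 1, "dx": 42, "dy": 0, "dz": 0, "wx": 0, "wy": 0, "wz": 0}, {"jaw": 1, "dx": 47, "dy": 0, "dz": 0, "wx": 0, "wy": 0, "wz": 0}, {"jaw": 1, "dx": 47, "dy": 0, "dz": 0, "wx": 0, "wy": 0, "wz": 0}]}}

```text
time: 34.75
tool_pos: [576.8, 33.9, 198.2]
tcp_rot: [180.0, -0.0, 3.4]
ft_force: [0.7, -0.6, -1.7]
finger_gap: 44.8
```

Run:
```python
from look import *
two("i3",[600,30,40],50)
st=sense(); print(wr(st["tool_pos"]),st["tool_pos"],st["finger_gap"],st["ft_force"])
```

```text
[-19.43026156  85.60604434] [576.10053258  33.92434928 197.97460455] 45.04946261721789 [ 0.27323949  0.6702866  -0.33056675]
```

View pics/i3.png

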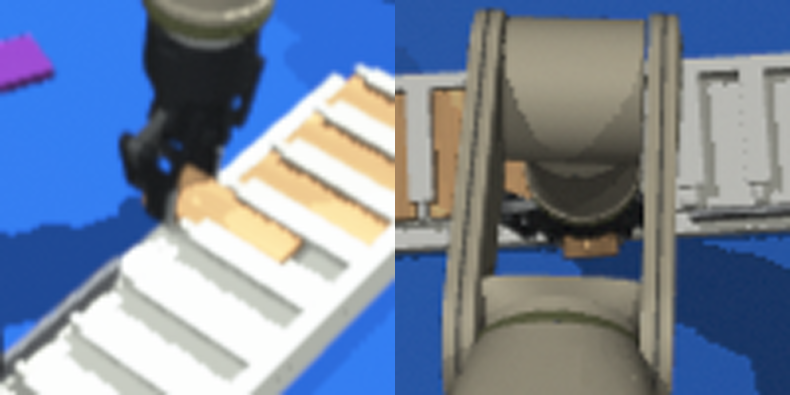

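{"fn": "arm_command", "kwargs": {"plan": [{"jaw": 0, "dx": 0, "dy": 0, "dz": 0, "wx": 0, "wy": 0, "wz": 0}, {"jaw": 0, "dx": 0, "dy": 0, "dz": 0, "wx": 0, "wy": 0, "wz": 0}, {"jaw": 0, "dx": 0, "dy": 0, "dz": 0, "wx": 0, "wy": 0, "wz": 0}, {"jaw": 0, "dx": 0, "dy": 0, "dz": -20, "wx": 0, "wy": 0, "wz": 0}, {"jaw": 0, "dx": -20, "dy": 0, "dz": -40, "wx": 0, "wy": 0, "wz": 0}, {"jaw": 1, "dx": -48, "dy": 0, "dz": -40, "wx": 0, "wy": 0, "wz": 0}, {"jaw": 1, "dx": -48, "dy": 0, "dz": -40, "wx": 0, "wy": 0, "wz": 0}, {"jaw": 1, "dx": -48, "dy": 0, "dz": -40, "wx": 0, "wy": 0, "wz": 0}, {"jaw": 1, "dx": -48, "dy": 0, "dz": -40, "wx": 0, "wy": 0, "wz": 0}, {"jaw": 1, "dx": -48, "dy": 0, "dz": -40, "wx": 0, "wy": 0, "wz": 0}, {"jaw": 1, "dx": -48, "dy": 0, "dz": -20, "wx": 0, "wy": 0, "wz": 0}, {"jaw": 1, "dx": -48, "dy": 0, "dz": -20, "wx": 0, "wy": 0, "wz": 0}]}}

```text
time: 36.05
tool_pos: [527.5, 31.1, 215.8]
tcp_rot: [-180.0, 0.2, 3.4]
ft_force: [-1.1, -1.0, -1.6]
finger_gap: -0.2
```

Run:
```python
from look import *
two("i4",[570,35,40],50)
st=sense(); print(wr(st["tool_pos"]),st["tool_pos"],st["ft_force"],st["finger_gap"])
```

```text
[-67.43162438  85.58162559] [528.18262129  31.09500193 217.70259434] [ 0.724342   -0.64563344  0.43073388] -0.11128507661949817
```

View pics/i4.png

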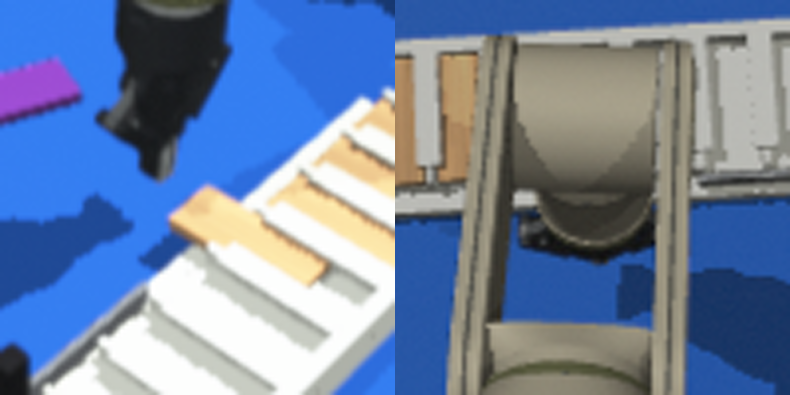

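{"fn": "arm_command", "kwargs": {"plan": [{"jaw": 1, "dx": 0, "dy": 0, "dz": 15.5, "wx": 0, "wy": 0, "wz": 0}, {"jaw": 1, "dx": 0, "dy": 0, "dz": 15.5, "wx": 0, "wy": 0, "wz": 0}, {"jaw": 1, "dx": 10, "dy": 0, "dz": 15.5, "wx": 0, "wy": 0, "wz": 0}, {"jaw": 1, "dx": 18, "dy": 0, "dz": 15.5, "wx": 0, "wy": 0, "wz": 0}, {"jaw": 1, "dx": 24, "dy": 0, "dz": 15.5, "wx": 0, "wy": 0, "wz": 0}, {"jaw": 1, "dx": 30, "dy": 0, "dz": 15.5, "wx": 0, "wy": 0, "wz": 0}, {"jaw": 1, "dx": 36, "dy": 0, "dz": 15.5, "wx": 0, "wy": 0, "wz": 0}, {"jaw": 1, "dx": 42, "dy": 0, "dz": 15.5, "wx": 0, "wy": 0, "wz": 0}, {"jaw": 1, "dx": 48, "dy": 0, "dz": 15.5, "wx": 0, "wy": 0, "wz": 0}, {"jaw": 1, "dx": 54, "dy": 0, "dz": 15.5, "wx": 0, "wy": 0, "wz": 0}, {"jaw": 1, "dx": 57, "dy": 0, "dz": 15.5, "wx": 0, "wy": 0, "wz": 0}, {"jaw": 1, "dx": 57, "dy": 0, "dz": 15.5, "wx": 0, "wy": 0, "wz": 0}]}}

```text
time: 37.35
tool_pos: [585.5, 34.4, 202.7]
tcp_rot: [180.0, -0.0, 3.4]
ft_force: [0.3, -0.3, -0.7]
finger_gap: -0.0
```

{"fn": "arm_command", "kwargs": {"plan": [{"jaw": 1, "dx": 1.5, "dy": 0, "dz": 0, "wx": 0, "wy": 0, "wz": 0}, {"jaw": 1, "dx": 3, "dy": 0, "dz": 0, "wx": 0, "wy": 0, "wz": 0}, {"jaw": 1, "dx": 3, "dy": 0, "dz": 0, "wx": 0, "wy": 0, "wz": 0}]}}

```text
time: 37.65
tool_pos: [587.5, 34.6, 202.4]
tcp_rot: [-180.0, 0.1, 3.4]
ft_force: [-5.5, -0.3, 2.6]
finger_gap: 0.0
```

{"fn": "arm_command", "kwargs": {"plan": [{"jaw": 1, "dx": 1, "dy": 0, "dz": 0, "wx": 0, "wy": 0, "wz": 0}, {"jaw": 1, "dx": 2, "dy": 0, "dz": 0, "wx": 0, "wy": 0, "wz": 0}, {"jaw": 1, "dx": 2, "dy": 0, "dz": 0, "wx": 0, "wy": 0, "wz": 0}]}}

```text
time: 37.95
tool_pos: [588.4, 34.7, 202.2]
tcp_rot: [-180.0, 0.4, 3.4]
ft_force: [-14.5, -1.0, 11.5]
finger_gap: -0.0
```

Board 3 is home as well (14.5 N at the stop). Retreating to check all of them before closing the door.

{"fn": "arm_command", "kwargs": {"plan": [{"jaw": 1, "dx": -10, "dy": 0, "dz": 0, "wx": 0, "wy": 0, "wz": 0}, {"jaw": 1, "dx": -30, "dy": 0, "dz": 0, "wx": 0, "wy": 0, "wz": 0}, {"jaw": 0, "dx": -60, "dy": 20, "dz": -40, "wx": 0, "wy": 0, "wz": 0}, {"jaw": 0, "dx": -80, "dy": 60, "dz": -80, "wx": 0, "wy": 0, "wz": 0}, {"jaw": 0, "dx": -80, "dy": 110, "dz": -110, "wx": 0, "wy": 0, "wz": 0}, {"jaw": 0, "dx": -80, "dy": 160, "dz": -110, "wx": 0, "wy": 0, "wz": 0}, {"jaw": 0, "dx": -80, "dy": 210, "dz": -110, "wx": 0, "wy": 0, "wz": 0}, {"jaw": 0, "dx": -80, "dy": 210, "dz": -110, "wx": 0, "wy": 0, "wz": 0}]}}

```text
time: 38.75
tool_pos: [522.4, -183.6, 314.1]
tcp_rot: [179.8, -0.2, 3.2]
ft_force: [-0.5, 0.0, 0.1]
finger_gap: 84.7
```

Run:
```python
from look import *
t=snap("scene","j1"); s=snap("top","j2")
im=s["pixels"][:,:,::-1]; im2=t["pixels"][:,:,::-1]
cv2.imwrite("pics/j3.png",np.vstack([cv2.resize(im[125:195,205:395],(780,290),interpolation=cv2.INTER_CUBIC),cv2.resize(im2[200:300,270:410],(406,290),interpolation=cv2.INTER_CUBIC).repeat(1,1) if 0 else np.hstack([cv2.resize(im2[200:300,270:410],(406,290),interpolation=cv2.INTER_CUBIC),np.zeros((290,374,3),np.uint8)])]))
for b in boards(s): 
    if b[0][0]>550 and abs(b[0][1])<350: print(b)
p=rw(-8,-137.5); mv([*p[:2],300],3.35); mv([*p[:2],226],3.35)
```

```text
(array([647.7, 206.1]), array([ 40.3, 108.5]), -0.0, array([224., 161.]))
(array([651.1, 151. ]), array([ 43.5, 108.6]), -0.1, array([240., 161.]))
(array([654.7,  93.1]), array([108.6,  40.2]), 0.8, array([257., 160.]))
(array([658. ,  39.1]), array([108.7,  40.2]), 0.1, array([274., 158.]))
t 38.9 pos [ 522.4 -182.1  312.9] [ 1.799e+02 -1.000e-01  3.200e+00] d [77.7 10.3 13. ] w [ 0.001 -0.001 -0.003]
t 38.9 pos [ 522.4 -182.1  312.9] [ 1.799e+02 -1.000e-01  3.200e+00] d [77.6 10.3 87. ] w [ 0.001 -0.001 -0.003]
```

View pics/j3.png

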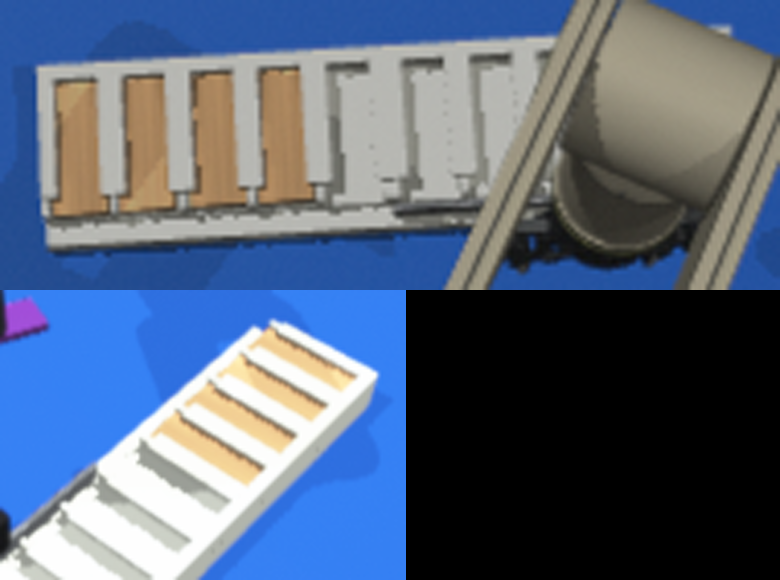

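All four boards are level and home. Positions relative to the resident step evenly, by about 3.4 mm per channel as the rack's yaw predicts. Now for the door grip.

{"fn": "arm_command", "kwargs": {"plan": [{"jaw": 0, "dx": 40, "dy": 9, "dz": 5, "wx": 0, "wy": 0, "wz": 0}, {"jaw": 0, "dx": 77.7, "dy": 9, "dz": 10, "wx": 0, "wy": 0, "wz": 0}, {"jaw": 0, "dx": 77.7, "dy": 9, "dz": 10, "wx": 0, "wy": 0, "wz": 0}, {"jaw": 0, "dx": 77.7, "dy": 9, "dz": 10, "wx": 0, "wy": 0, "wz": 0}]}}

```text
time: 39.25
tool_pos: [600.9, -182.3, 301.0]
tcp_rot: [-179.9, 0.1, 3.5]
ft_force: [-0.5, 0.2, -0.6]
finger_gap: 85.2
```

Run:
```python
from look import *
two("k1",[600,-188,80],55)
p=rw(-8,-137.5); mv([*p[:2],226],3.35)
```

```text
t 39.4 pos [ 600.3 -182.9  302.5] [-180.     0.     3.4] d [-0.   5.3 76.5] w [-0.     0.001  0.001]
```

View pics/k1.png

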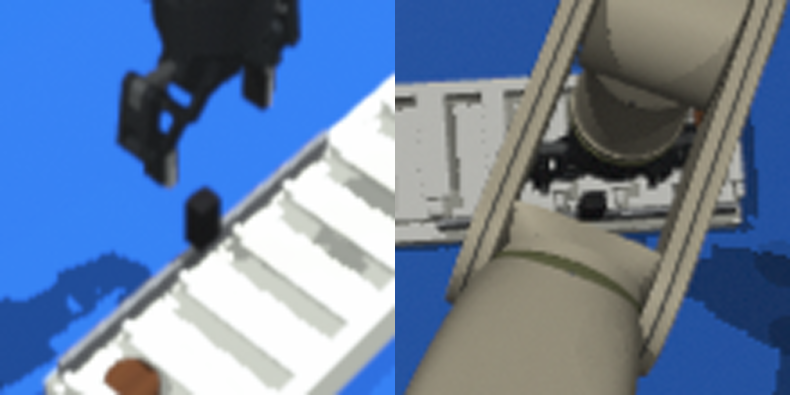

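{"fn": "arm_command", "kwargs": {"plan": [{"jaw": 0, "dx": 0, "dy": 5, "dz": 5, "wx": 0, "wy": 0, "wz": 0}, {"jaw": 0, "dx": 0, "dy": 5, "dz": 35, "wx": 0, "wy": 0, "wz": 0}, {"jaw": 0, "dx": 0, "dy": 5, "dz": 65, "wx": 0, "wy": 0, "wz": 0}, {"jaw": 0, "dx": 0, "dy": 5, "dz": 76, "wx": 0, "wy": 0, "wz": 0}, {"jaw": 0, "dx": 0, "dy": 5, "dz": 76, "wx": 0, "wy": 0, "wz": 0}, {"jaw": 1, "dx": 0, "dy": 5, "dz": 76, "wx": 0, "wy": 0, "wz": 0}, {"jaw": 1, "dx": 0, "dy": 5, "dz": 76, "wx": 0, "wy": 0, "wz": 0}, {"jaw": 1, "dx": 0, "dy": 5, "dz": 76, "wx": 0, "wy": 0, "wz": 0}, {"jaw": 1, "dx": 0, "dy": 5, "dz": 76, "wx": 0, "wy": 0, "wz": 0}, {"jaw": 1, "dx": 0, "dy": 5, "dz": 76, "wx": 0, "wy": 0, "wz": 0}, {"jaw": 1, "dx": 0, "dy": 5, "dz": 76, "wx": 0, "wy": 0, "wz": 0}, {"jaw": 1, "dx": 0, "dy": 5, "dz": 76, "wx": 0, "wy": 0, "wz": 0}], "squeeze": 30}}

```text
time: 40.55
tool_pos: [601.4, -188.0, 228.0]
tcp_rot: [-179.9, -0.1, 3.4]
ft_force: [-1.9, 7.8, 6.9]
finger_gap: 21.6
```

Run:
```python
from look import *
two("k2",[600,-188,80],55)
st=sense(); print(wr(st["tool_pos"]),st["tool_pos"],st["ft_force"],st["finger_gap"])
```

```text
[  -7.10408142 -137.38624584] [ 601.43625387 -187.96660913  227.9644843 ] [-2.6606432   6.7048331   6.82940433] 21.682650301404813
```

View pics/k2.png

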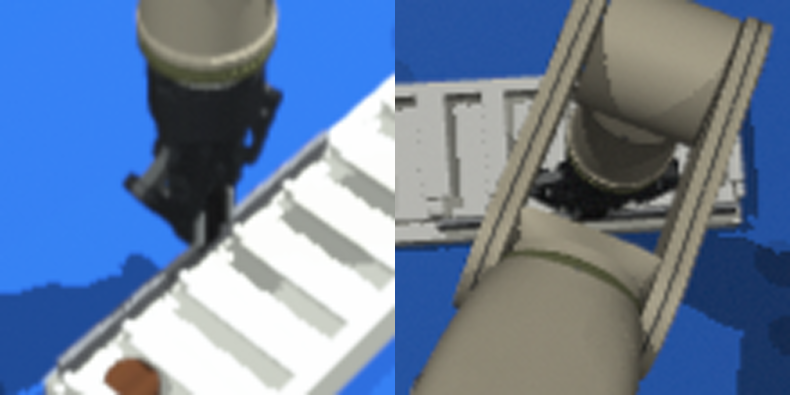

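{"fn": "arm_command", "kwargs": {"plan": [{"jaw": 1, "dx": 0, "dy": -8, "dz": 0, "wx": 0, "wy": 0, "wz": 0}, {"jaw": 1, "dx": 0, "dy": -20, "dz": 0, "wx": 0, "wy": 0, "wz": 0}, {"jaw": 1, "dx": 0, "dy": -34, "dz": 0, "wx": 0, "wy": 0, "wz": 0}, {"jaw": 1, "dx": 0, "dy": -48, "dz": 0, "wx": 0, "wy": 0, "wz": 0}, {"jaw": 1, "dx": 0, "dy": -62, "dz": 0, "wx": 0, "wy": 0, "wz": 0}, {"jaw": 1, "dx": 0, "dy": -76, "dz": 0, "wx": 0, "wy": 0, "wz": 0}, {"jaw": 1, "dx": 0, "dy": -90, "dz": 0, "wx": 0, "wy": 0, "wz": 0}, {"jaw": 1, "dx": 0, "dy": -104, "dz": 0, "wx": 0, "wy": 0, "wz": 0}, {"jaw": 1, "dx": 0, "dy": -118, "dz": 0, "wx": 0, "wy": 0, "wz": 0}, {"jaw": 1, "dx": 0, "dy": -130, "dz": 0, "wx": 0, "wy": 0, "wz": 0}, {"jaw": 1, "dx": 0, "dy": -138, "dz": 0, "wx": 0, "wy": 0, "wz": 0}, {"jaw": 1, "dx": 0, "dy": -138, "dz": 0, "wx": 0, "wy": 0, "wz": 0}]}}

```text
time: 41.85
tool_pos: [593.3, -49.9, 228.0]
tcp_rot: [180.0, -0.1, 3.4]
ft_force: [-1.1, 1.7, 6.4]
finger_gap: 21.5
```

Run:
```python
from look import *
st=sense(); print(wr(st["tool_pos"]),st["tool_pos"],st["ft_force"],st["finger_gap"])
```

```text
[-7.11188423  0.96524083] [593.34386448 -49.85199311 227.97057836] [-1.12438795  1.66974217  6.38373373] 21.51397921524111
```

Still gripped, 136.5 mm to go.

{"fn": "arm_command", "kwargs": {"plan": [{"jaw": 1, "dx": 0, "dy": -8, "dz": 0, "wx": 0, "wy": 0, "wz": 0}, {"jaw": 1, "dx": 0, "dy": -22, "dz": 0, "wx": 0, "wy": 0, "wz": 0}, {"jaw": 1, "dx": 0, "dy": -36, "dz": 0, "wx": 0, "wy": 0, "wz": 0}, {"jaw": 1, "dx": 0, "dy": -50, "dz": 0, "wx": 0, "wy": 0, "wz": 0}, {"jaw": 1, "dx": 0, "dy": -64, "dz": 0, "wx": 0, "wy": 0, "wz": 0}, {"jaw": 1, "dx": 0, "dy": -78, "dz": 0, "wx": 0, "wy": 0, "wz": 0}, {"jaw": 1, "dx": 0, "dy": -92, "dz": 0, "wx": 0, "wy": 0, "wz": 0}, {"jaw": 1, "dx": 0, "dy": -106, "dz": 0, "wx": 0, "wy": 0, "wz": 0}, {"jaw": 1, "dx": 0, "dy": -118, "dz": 0, "wx": 0, "wy": 0, "wz": 0}, {"jaw": 1, "dx": 0, "dy": -127, "dz": 0, "wx": 0, "wy": 0, "wz": 0}, {"jaw": 1, "dx": 0, "dy": -132, "dz": 0, "wx": 0, "wy": 0, "wz": 0}, {"jaw": 1, "dx": 0, "dy": -132, "dz": 0, "wx": 0, "wy": 0, "wz": 0}]}}

```text
time: 43.05
tool_pos: [585.7, 81.7, 228.0]
tcp_rot: [-180.0, -0.2, 3.4]
ft_force: [0.9, 0.6, 5.8]
finger_gap: 21.3
```

{"fn": "arm_command", "kwargs": {"plan": [{"jaw": 1, "dx": 0, "dy": -1.5, "dz": 0, "wx": 0, "wy": 0, "wz": 0}, {"jaw": 1, "dx": 0, "dy": -3, "dz": 0, "wx": 0, "wy": 0, "wz": 0}, {"jaw": 1, "dx": 0, "dy": -3, "dz": 0, "wx": 0, "wy": 0, "wz": 0}]}}

```text
time: 43.35
tool_pos: [585.6, 83.9, 228.0]
tcp_rot: [180.0, -0.2, 3.4]
ft_force: [0.6, -0.6, 5.2]
finger_gap: 21.3
```

{"fn": "arm_command", "kwargs": {"plan": [{"jaw": 1, "dx": 0, "dy": -1.5, "dz": 0, "wx": 0, "wy": 0, "wz": 0}, {"jaw": 1, "dx": 0, "dy": -3, "dz": 0, "wx": 0, "wy": 0, "wz": 0}, {"jaw": 1, "dx": 0, "dy": -3, "dz": 0, "wx": 0, "wy": 0, "wz": 0}]}}

```text
time: 43.65
tool_pos: [585.4, 86.8, 228.0]
tcp_rot: [180.0, -0.2, 3.4]
ft_force: [0.9, -0.4, 5.3]
finger_gap: 21.4
```

Run:
```python
from look import *
st=sense(); print(wr(st["tool_pos"]),st["tool_pos"],st["ft_force"],st["finger_gap"])
```

```text
[ -7.07209639 137.89365784] [585.38214181  86.84476596 227.96023146] [ 0.91177686 -0.44363535  5.3467907 ] 21.39597299716741
```

{"fn": "arm_command", "kwargs": {"plan": [{"jaw": 1, "dx": 0, "dy": -1, "dz": 0, "wx": 0, "wy": 0, "wz": 0}, {"jaw": 1, "dx": 0, "dy": -2, "dz": 0, "wx": 0, "wy": 0, "wz": 0}, {"jaw": 1, "dx": 0, "dy": -2, "dz": 0, "wx": 0, "wy": 0, "wz": 0}]}}

```text
time: 43.95
tool_pos: [585.4, 87.5, 228.0]
tcp_rot: [179.8, -0.1, 3.4]
ft_force: [1.4, -9.0, 6.6]
finger_gap: 21.7
```

{"fn": "arm_command", "kwargs": {"plan": [{"jaw": 1, "dx": 0, "dy": -1, "dz": 0, "wx": 0, "wy": 0, "wz": 0}, {"jaw": 1, "dx": 0, "dy": -2, "dz": 0, "wx": 0, "wy": 0, "wz": 0}, {"jaw": 1, "dx": 0, "dy": -2, "dz": 0, "wx": 0, "wy": 0, "wz": 0}]}}

```text
time: 44.25
tool_pos: [585.4, 88.0, 228.0]
tcp_rot: [179.7, -0.1, 3.3]
ft_force: [0.8, -17.1, 7.0]
finger_gap: 21.8
```

Run:
```python
from look import *
two("l1",[590,87,80],60)
st=sense(); print(wr(st["tool_pos"]),st["tool_pos"],st["ft_force"],st["finger_gap"])
```

```text
[ -6.99785874 139.05463428] [585.38841069  88.00809662 227.99258756] [  1.0404196  -17.29325303   6.02813114] 21.304647289417872
```

View pics/l1.png

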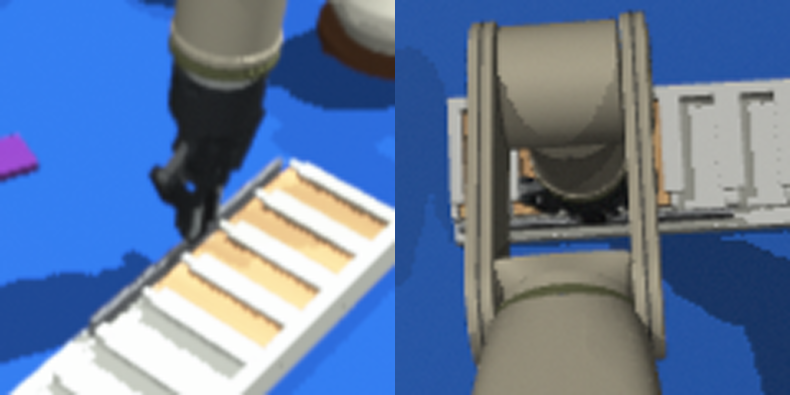

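The door is at its stop (17 N). Relaxing, releasing, lifting and swinging clear.

{"fn": "arm_command", "kwargs": {"plan": [{"jaw": 1, "dx": 0, "dy": 2, "dz": 0, "wx": 0, "wy": 0, "wz": 0}, {"jaw": 0, "dx": 0, "dy": 2, "dz": 0, "wx": 0, "wy": 0, "wz": 0}, {"jaw": 0, "dx": 0, "dy": 2, "dz": 0, "wx": 0, "wy": 0, "wz": 0}, {"jaw": 0, "dx": 0, "dy": 2, "dz": 0, "wx": 0, "wy": 0, "wz": 0}, {"jaw": 0, "dx": 0, "dy": 2, "dz": 0, "wx": 0, "wy": 0, "wz": 0}, {"jaw": 0, "dx": 0, "dy": 2, "dz": -30, "wx": 0, "wy": 0, "wz": 0}, {"jaw": 0, "dx": 0, "dy": 2, "dz": -70, "wx": 0, "wy": 0, "wz": 0}, {"jaw": 0, "dx": 0, "dy": 2, "dz": -120, "wx": 0, "wy": 0, "wz": 0}, {"jaw": 0, "dx": -50, "dy": 40, "dz": -150, "wx": 0, "wy": 0, "wz": 0}, {"jaw": 0, "dx": -90, "dy": 80, "dz": -150, "wx": 0, "wy": 0, "wz": 0}, {"jaw": 0, "dx": -130, "dy": 120, "dz": -150, "wx": 0, "wy": 0, "wz": 0}, {"jaw": 0, "dx": -150, "dy": 160, "dz": -150, "wx": 0, "wy": 0, "wz": 0}]}}

```text
time: 45.55
tool_pos: [455.4, -57.0, 376.7]
tcp_rot: [180.0, -0.1, 3.5]
ft_force: [0.1, -1.0, 0.2]
finger_gap: 85.3
```

{"fn": "arm_command", "kwargs": {"plan": [{"jaw": 0, "dx": 0, "dy": 40, "dz": 0, "wx": 0, "wy": 0, "wz": 0}, {"jaw": 0, "dx": 0, "dy": 85, "dz": 0, "wx": 0, "wy": 0, "wz": 0}, {"jaw": 0, "dx": 0, "dy": 130, "dz": 0, "wx": 0, "wy": 0, "wz": 0}, {"jaw": 0, "dx": 0, "dy": 175, "dz": 0, "wx": 0, "wy": 0, "wz": 0}, {"jaw": 0, "dx": 0, "dy": 220, "dz": 0, "wx": 0, "wy": 0, "wz": 0}, {"jaw": 0, "dx": 0, "dy": 260, "dz": 0, "wx": 0, "wy": 0, "wz": 0}, {"jaw": 0, "dx": 0, "dy": 260, "dz": 0, "wx": 0, "wy": 0, "wz": 0}, {"jaw": 0, "dx": 0, "dy": 260, "dz": 0, "wx": 0, "wy": 0, "wz": 0}]}}

```text
time: 46.35
tool_pos: [472.0, -316.9, 375.7]
tcp_rot: [-179.9, 0.0, 3.3]
ft_force: [-0.2, -0.7, -0.2]
finger_gap: 85.5
```

Run:
```python
from look import *
t=snap("scene","m1"); s=snap("top","m2")
for b in boards(s): 
    if b[0][0]>300 and abs(b[0][1])<350: print(b)
im=s["pixels"][:,:,::-1]; im2=t["pixels"][:,:,::-1]
cv2.imwrite("pics/m3.png",np.vstack([cv2.resize(im[125:195,205:395],(780,288),interpolation=cv2.INTER_CUBIC),cv2.resize(im2[180:320,190:410],(780,310),interpolation=cv2.INTER_AREA)]))
print(proj(s,rw(-8,275,41)),proj(s,rw(-8,0,41)),sense()["ft_force"])
```

```text
(array([647.7, 206.1]), array([ 40.3, 108.5]), -0.0, array([224., 161.]))
(array([651.3, 153.5]), array([108.7,  40.2]), 0.9, array([240., 160.]))
(array([654.8,  93.1]), array([108.7,  40.2]), 0.8, array([257., 160.]))
(array([658. ,  38.9]), array([ 40.2, 108.7]), -0.1, array([274., 158.]))
[217.31398796 178.70075455] [301.17393113 173.88093499] [ 0.12378337  0.29883424 -0.59150071]
```

View pics/m3.png

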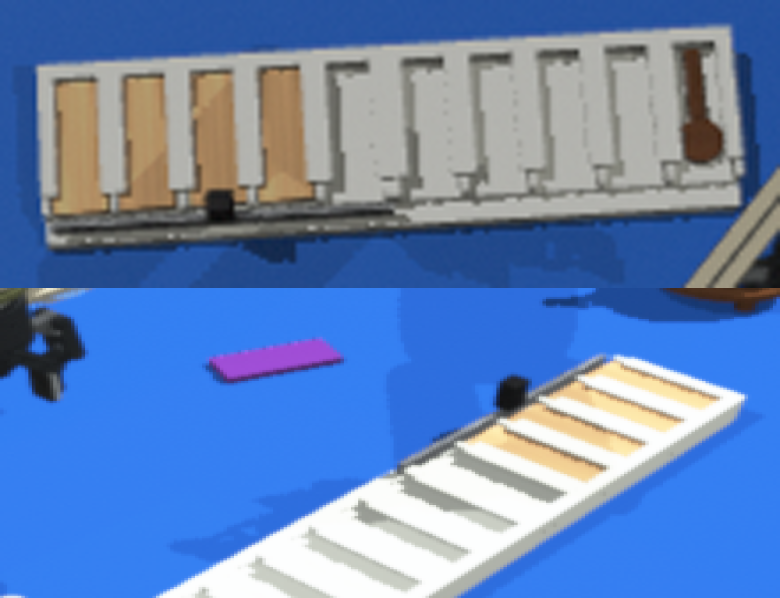

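View pics/m2.png

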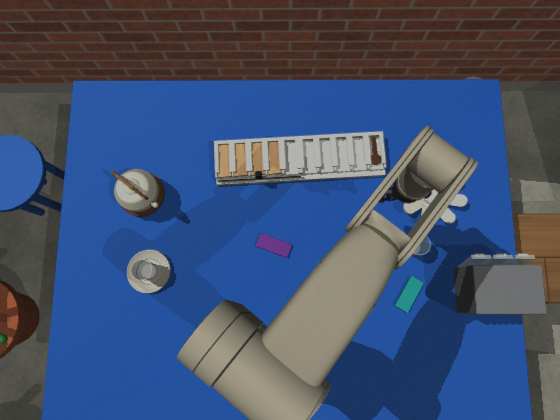

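The door plate spans top (217,179) to (301,174), as predicted for the end stop. All four boards are home, the scoop, kettle, cup and tray are in place, and the arm is clear. Handing in.

```bash
python3 -c "
from bench import *
print(hand_in())"
```

```text
the job is handed in; nothing more can be done
None
```

I moved the door to its -y end stop and pushed the three loose boards home in the +y bay, beside the resident. I then slid the door back to its +y end stop over that bay and handed in at about 46 s. Only three loose boards were there; no fourth showed in any view. The hand-in gave no verdict.

**Boards:** they are in the channels at y = 195.5, 140.5 and 85.5 mm. Each met the back stop with 14–17 N, and the last pictures show all three level with the resident.

**Door:** it met its end stops with about 11 N (open) and 17 N (closed). In the last picture it lies where its end stop predicts.

**Bystanders:** by eye, the scoop, kettle, cup and tray look unmoved in the last pictures; I did not measure them.

**Disagreements:**
- The two cameras disagreed by about 10 mm at first. I used their mean, and the end-stop and back-stop contacts agreed with it to within about 1.5 mm.
- The first move call was refused because its rows left out some keys. It moved nothing.

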